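Fit the catch tray and screen the grinding media

TASK

Slide the catch tray by its handle into the low bay under the screening stand, fully home against the back stop. Then tip the scoop out onto the stand's grate so that the balls drop through into the tray and the thick rod stays on top, and stand the scoop upright back on the bench. Last, pick the rod off the grate and lay it in the open dish; leave the bottle, the jar and the tip box where they are.

Things in the scene. Friction and masses are not known exactly. Their poses are not given: they have to be found in the camera images.
- stand: Fixed metal screening stand, 170 mm wide. Origin on the bench in its middle, z up; its bay mouth faces its own -x, +x points into the bay. Bay: bench as floor, 135 mm wide, clear height 58 mm, side walls from x = -70 mm to the back stop's face at x = +80 mm, roofed by the deck and grate. With the tray fully home the tray's origin is at x = +5, y = 0 mm here and the two x axes agree.
- bay_mouth (a point): Middle of the bay's mouth on the bench, where the straight side walls begin; axes as the stand's. Outside it, two 45 mm high guide plates flare from the side walls, from 67 mm to about 90 mm either side of the middle, 96 mm in front (-x) of the stand's origin.
- deck_edge (a point): Middle of the lower front edge of the deck, 58 mm above the bench, which overhangs the mouth by 38 mm and, with the tray home, its handle. The deck is 8 mm thick. A tool at the handle of the homed tray must lean 35, better 45 degrees from vertical, its upper end away from the stand (towards the stand's -x).
- grate (a point): Middle of the grate, level with the top of its bars, 66 mm above the bench; axes as the stand's. Opening 130 mm (x) by 120 mm (y); four round 8 mm bars run along x at y = -38.4, -12.8, 12.8, 38.4 mm. Round the opening a thin rim slopes outward at 45 degrees, up to 25 mm above the bars (90 mm from the middle in x, 85 mm in y).
- tray: Loose open aluminium catch tray, 150 (x) by 130 (y) by 30 mm high, 4 mm walls, about 0.3 kg. Origin at the middle of its underside, z up. The handle is on its -x end; the +x end goes first into the bay. It slides on the bench. Starts outside, in front of the bay's mouth, somewhat askew.
- tray_handle (a point): Middle of the tray's handle, a black upright fin: 14 mm thick (tray's y), x = -75 to -111 mm, z = 2 to 30 mm in the tray's frame. This point is at (-93, 0, 16) mm there. Its two flat sides can be pinched with the tool leaning.
- scoop: Loose aluminium scoop, 0.2 kg, 94 mm wide (y), holding the rod and balls. Origin under its pan, z up. Floor 4 mm thick, x = -45 to 45 mm; side walls 36 mm high; back wall to x = 49 mm, 40 mm high. At -x a ramp rises at 12 degrees to the pouring edge at x = -75, z = 10 mm. Turned 50 degrees, that edge down, it empties.
- scoop_handle (a point): Middle of the scoop's handle, a black upright fin over the back of the pan: 14 mm thick (scoop's y), x = 18 to 60 mm, z = 48 to 94 mm in the scoop's frame. This point is at (37, 0, 71) mm there.
- rod: The oversize piece: white ceramic grinding rod of octagonal section, 70 mm long (along its own x), 32 mm across the flats, about 0.14 kg. Origin at its centre. Starts lying across the scoop.
- ball1: Steel grinding ball, 14 mm diameter, origin at its centre; starts in the scoop.
- ball2: The same as ball1.
- ball3: The same as ball1.
- ball4: The same as ball1.
- dish: Loose open grey plastic dish, 130 (x) by 110 (y) by 28 mm high, 4 mm walls, floor about 5 mm, 0.4 kg. Origin at the middle of its underside, z up. It and the scoop stand one on the robot's left, one on its right, either way round.
- bottle: Bystander: glass bottle with a blue cap, 72 mm diameter, 170 mm high, origin under its middle. Not to be moved.
- jar: Bystander: amber jar, 64 mm diameter, 85 mm high, origin under its middle. Not to be moved.
- tipbox: Bystander: closed pipette-tip box, 82 by 117 by 62 mm high, origin under its middle. Not to be moved.
Not all that is in view belongs to the job. What is shaped like the scoop but orange is not meant. What is shaped like the tray but pink is not meant.

How it is judged:
By the outcome, as a careful person would: the job done as asked, in the order asked, and still so for the second after the job is handed in, with the robot touching nothing.
It also fails if it takes over 72 s, if anything falls off the work surface, if the arm or the gripper's body presses on something with over 40 N, if the wrist force passes 120 N, or if a joint passes its speed limit or range.

ROBOT

A 6-joint arm with a two-finger parallel gripper is mounted at the origin on the work surface. World frame = base frame: x ahead of the robot, y to its left, z up, the work surface at z = 0. Lengths are in m, angles in rad, forces in N, time in s.
With the tool pointing down it reaches from about 0.35 to 0.85 m from the base axis. Payload 8.1 kg.
Tool frame: the origin (TCP) lies at the very end of the fingers, on their centre line; the grasp point (between the pads) lies 19 mm behind it (robot.pinch_z is the distance from the TCP to the grasp point, in m); x points along the fingers, z is the direction in which the jaws open and shut, and the axes are right-handed (so a half turn about x gives the same grasp; the last joint's range is limited). The gripper opens to 93 mm and grips with 3 to 60 N. Pads are 15 mm wide; open, the fingers measure 128 mm over their backs; the gripper's body (75 mm by 188 mm) begins 65 mm behind the grasp point.
Start: joints at [-1.187, 0.13, 1.488, -0, 1.523, -0.085], TCP at [0.271, -0.535, 0.219] pointing down, gripper open.
Joint ranges: [-2.96, 2.96], [-0.89, 2.26], [0.02, 2.5], [-1.34, 4.48], [0, 2.73], [-2.66, 2.66]. Speed limits (rad/s): [2.39, 2.39, 2.79, 3.14, 3.14, 3.14].

INTERFACE

Orientations are given as a rotation vector (axis times angle).
In Python, from plant import robot, optics, ticket gives the robot as it stands.
- The arm moves only by the tool jog_arm, never from a script. Its argument "targets" is a list of rows, each a list of 7 numbers: the shift along the tool's x, y, z in cm, then the turn, a rotation vector about the tool's x, y, z in degrees, then the closure, from 0 (fully open) to 1 (shut). In form: [[dx, dy, dz, ax, ay, az, grip], ...]. A call has 1 to 5 rows; each row is the pose to reach, as a shift and turn from the pose measured when the call began, along the tool's axes at that moment; what a row does not reach only later rows make up. A row lasts 1/8 s, in which the tool goes at most 62.5 mm and 10.7 degrees, less where a joint would pass 70% of its speed; a pose out of reach is approached as far as the arm can. A call with a gripper value outside its range is refused whole. The fingers move at their own pace and stop on an object; "squeeze" is the grip in N (left out, the last holds). Time passes only in rows, so rows that repeat a pose let the fingers close. It gives the time, the measured TCP pose, the force and the opening at its end, in the units of the state.
- robot.read_state(): the state, without advancing time (a new reading comes with each control period).
- optics.read_camera(name): name is "scene" or "top"; returns a dict with "frame" (400x640x3 uint8, red, green, blue), "vertical_fov" (degrees; the focal length in pixels is half the picture's height over the tangent of half this angle, whatever the lens; pixels are square), "cx", "cy" (the principal point, pixels), "R" (3x3) and "t" (3): a world point X has camera coordinates R X + t. Camera axes: x right, y down, z forward; pixel columns grow to the right and rows downward; lengths in m; the calibration is good to about 2 mm. A picture is of the moment at which its call begins. There is no depth.
- ticket.close_job(): hands the job in, once; it reports no verdict.
The state is a dict: "t": time; "q": joint angles; "dq": joint speeds; "joint_torque": joint torques, N m; "tool_pos": TCP position; "orientation": TCP orientation; "force": force on the tool from outside, world axes, zero at the start; "wrist_torque": the same for the moment, N m; "opening": finger opening in m.
Only numpy, scipy, OpenCV 4.12 (cv2) and the standard library are available. Lean on these libraries where they do the work, as an engineer would, in place of code of your own. Each camera call takes 0.05 s, during which the arm holds its last target.

## Working session

There is one attempt and no reset: what is moved stays moved. The work goes in short steps, Python scripts to look and compute and a tool call to move; the robot and the scene stay as the last step left them, time stands still between calls to the robot, and variables do not carry over. Pictures are saved under pics/ and viewed, and the job is handed in when it is done.

Besides the shell and the picture viewer there is one more tool, called in YAML: its name, and indented under it one key for each argument. jog_arm: Moves the arm, as the interface text tells. Its arguments: {"type":"object","properties":{"targets":{"type":"array"},"squeeze":{"type":"number"}},"required":["targets"]}

```bash
ls; mkdir -p pics; python3 - <<'E'
from plant import robot, optics, ticket
import cv2
print(robot.read_state(), robot.pinch_z)
for n in ("scene","top"):
    c=optics.read_camera(n)
    cv2.imwrite(f"pics/{n}0.png",c["frame"][:,:,::-1])
    print(n,c["vertical_fov"],c["cx"],c["cy"],c["R"],c["t"])
E
```

```text
pics
{'t': 0.0, 'q': array([-1.18739100e+00,  1.31132599e-01,  1.48925810e+00,  1.63972806e-05,
        1.52296467e+00, -8.53693748e-02]), 'dq': array([ 1.27393276e-03,  3.12545285e-03, -8.82870228e-04, -8.86738930e-04,
       -6.70892943e-04, -2.55400926e-05]), 'joint_torque': array([ 1.07108826e-03, -5.59840572e+01, -4.91758704e+01,  7.70091196e-02,
        3.50742869e-02, -1.06518846e-04]), 'tool_pos': array([ 0.27091295, -0.53474407,  0.21761612]), 'orientation': array([ 0.8584042 ,  1.39666016, -0.85666679]), 'force': array([ 0.21207122,  0.16040714, -0.22454486]), 'wrist_torque': array([ 0.01813931,  0.0285159 , -0.05450164]), 'opening': 0.09344291386111239} 0.0188
scene 44.277185941585955 316.4426569821874 204.03397603513102 [[ 0.51127146  0.85941676  0.00207782]
 [ 0.5906974  -0.34965077 -0.72720074]
 [-0.624242    0.37302435 -0.68642171]] [-0.22715377 -0.31463118  1.88042217]
top 46.64733974322198 316.1002476268157 197.15815996126926 [[-0.02295442 -0.99972261 -0.00527203]
 [-0.99894688  0.02314552 -0.03961574]
 [ 0.03972678  0.00435713 -0.99920108]] [-0.04853072  0.55221611  1.37571849]
```

View pics/scene0.png

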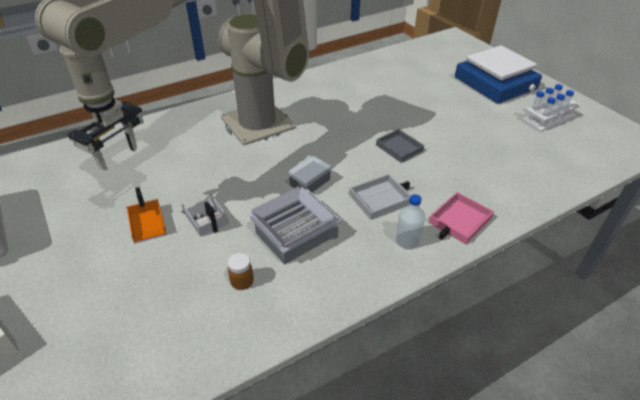

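View pics/top0.png

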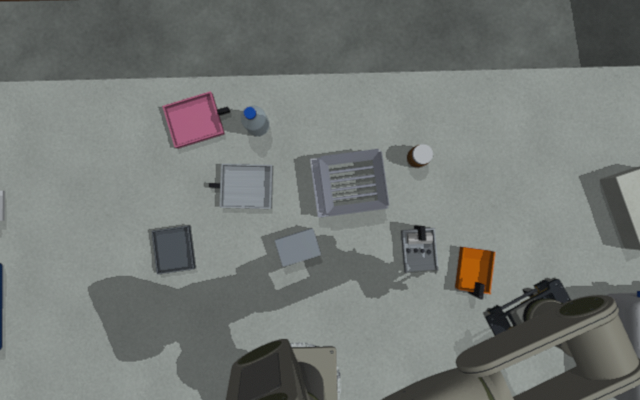

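The stand is at top-view (350,183), with its mouth to the left. The grey tray is at (245,187) with its handle at (211,185), and the pink decoy is at (194,120). The aluminium scoop is at (419,250) and the orange decoy at (475,270). The dish is at (173,249), the tip box at (298,247), the bottle at (255,120) and the jar at (420,156). I'll enlarge these to confirm.

```bash
cat > h.py <<'E'
import numpy as np, cv2
from scipy.spatial.transform import Rotation as Rn
from plant import robot, optics, ticket
def cam(n): return optics.read_camera(n)
def f(c): return 200/np.tan(np.radians(c["vertical_fov"]/2))
def proj(c,X):
    p=np.atleast_2d(X)@np.array(c["R"]).T+c["t"]; return p[:,:2]/p[:,2:]*f(c)+[c["cx"],c["cy"]]
def ray(c,uv,z):
    d=np.array([(uv[0]-c["cx"])/f(c),(uv[1]-c["cy"])/f(c),1.]); R=np.array(c["R"])
    C=-R.T@c["t"]; d=R.T@d; return C+d*(z-C[2])/d[2]
def crop(c,name,x0,y0,w,h,s,pts=None):
    im=cv2.resize(c["frame"][y0:y0+h,x0:x0+w,::-1],None,fx=s,fy=s,interpolation=cv2.INTER_CUBIC)
    for x in range((x0+9)//10*10,x0+w,10):
        cv2.line(im,((x-x0)*s+s//2,0),((x-x0)*s+s//2,8 if x%50 else 20),(0,0,255),1)
        if x%20==0: cv2.putText(im,str(x),((x-x0)*s,22),0,.4,(0,0,255),1)
    for y in range((y0+9)//10*10,y0+h,10):
        cv2.line(im,(0,(y-y0)*s+s//2),(8,(y-y0)*s+s//2),(0,0,255),1)
        if y%20==0: cv2.putText(im,str(y),(10,(y-y0)*s+s//2),0,.4,(0,0,255),1)
    if pts is not None:
        for p in pts: cv2.circle(im,(int((p[0]-x0+.5)*s),int((p[1]-y0+.5)*s)),2,(0,255,0),-1)
    cv2.imwrite(f"pics/{name}.png",im)
def T(x,y,yaw,z=0):
    M=np.eye(4); M[:3,:3]=Rn.from_euler('z',yaw,degrees=True).as_matrix(); M[:3,3]=[x,y,z]; return M
def ap(M,P): return np.atleast_2d(P)@M[:3,:3].T+M[:3,3]
E
python3 - <<'E'
from h import *
c=cam("top")
crop(c,"a",200,140,200,85,4)
crop(c,"b",390,215,110,90,7)
crop(c,"c",140,215,70,65,8)
s=cam("scene")
crop(s,"d",170,150,180,120,4)
E
```

```text
(no output)
```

View pics/a.png

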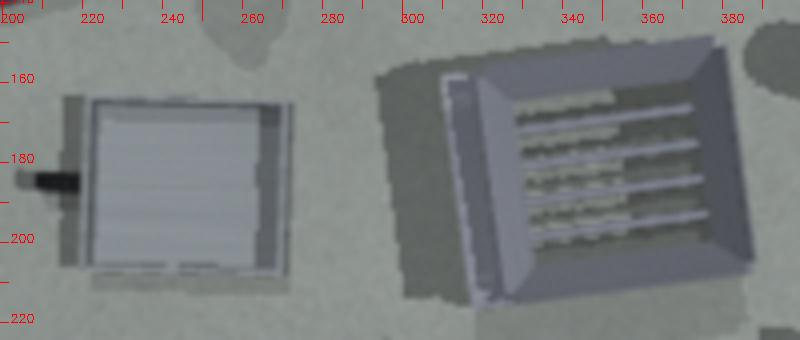

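View pics/b.png

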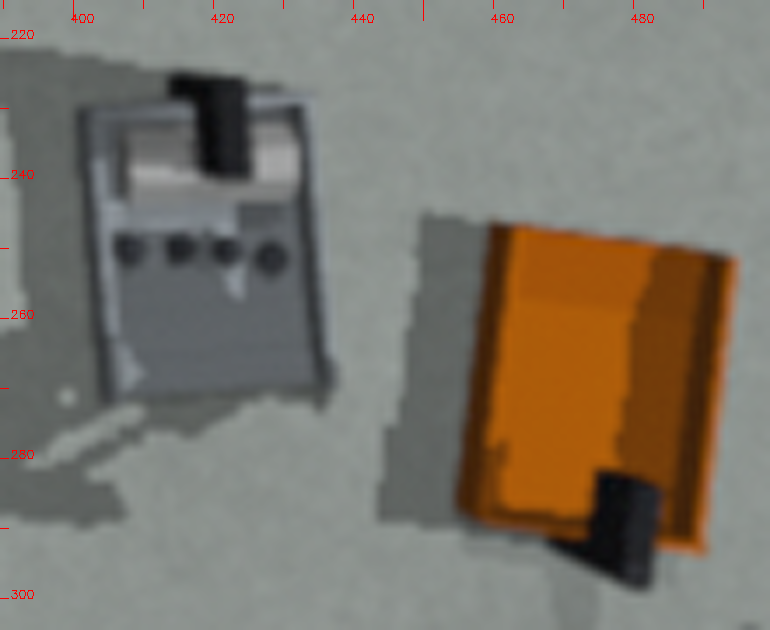

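View pics/c.png

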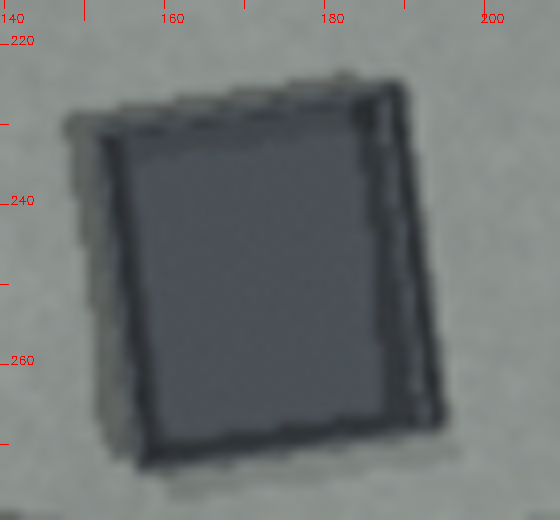

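View pics/d.png

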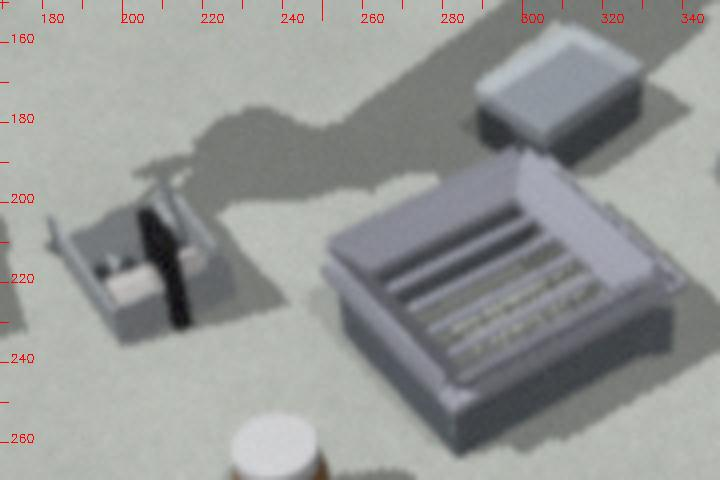

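```bash
cat > fit.py <<'E'
from h import *
from scipy.optimize import least_squares
def fit(obs,x0):
    # obs: list of (cam, modelpt(mm), uv)
    def r(p):
        M=T(p[0],p[1],p[2]); return np.concatenate([(proj(c,ap(M,np.array(m)/1000))[0]-uv) for c,m,uv in obs])
    s=least_squares(r,x0,x_scale=[.1,.1,10],loss='soft_l1'); return s.x, r(s.x).reshape(-1,2)
E
python3 - <<'E'
from fit import *
c=cam("top"); s=cam("scene")
np.set_printoptions(precision=4,suppress=True)
print(-np.array(c["R"]).T@c["t"])
tr,rr=fit([(c,(-75,65,30),(222.5,165)),(c,(75,65,30),(272,166.5)),(c,(75,-65,30),(270.5,208.5)),(c,(-75,-65,30),(220.5,206.5)),(c,(-111,0,30),(208.5,185))],[.65,.2,-90]); print("tray",tr,rr)
st,rr=fit([(c,(90,85,91),(378,150)),(c,(90,-85,91),(387.5,206)),(c,(65,38.4,66),(373,166)),(c,(65,-38.4,66),(377,193.5))],[.65,-.1,-90]); print("stand",st,rr)
P=[(x*90,y*85,91) for x in(1,-1) for y in(1,-1)]+[(x*65,y*60,66) for x in(1,-1) for y in(1,-1)]+[(x*65,y,62) for x in(1,-1) for y in(-38.4,-12.8,12.8,38.4)]+[(-108,85,66),(-108,-85,66),(-108,85,58),(-108,-85,58),(80,85,0),(80,-85,0),(-70,85,0),(-70,-85,0)]
M=T(*st)
crop(c,"a",290,135,110,90,7,proj(c,ap(M,np.array(P)/1000)))
crop(s,"d",240,170,110,100,7,proj(s,ap(M,np.array(P)/1000)))
E
```

```text
[ 0.4959 -0.0673  1.3962]
tray [  0.5865   0.144  -93.4638] [[-0.563  -1.3644]
 [ 0.5557 -0.9996]
 [ 0.2383  0.9425]
 [-0.5686  1.0382]
 [ 0.2762  0.094 ]]
stand [  0.5859  -0.1644 -82.0657] [[ 0.7535 -1.94  ]
 [ 1.2995  1.4399]
 [-1.2609  0.6333]
 [-0.8301 -0.5386]]
```

View pics/a.png

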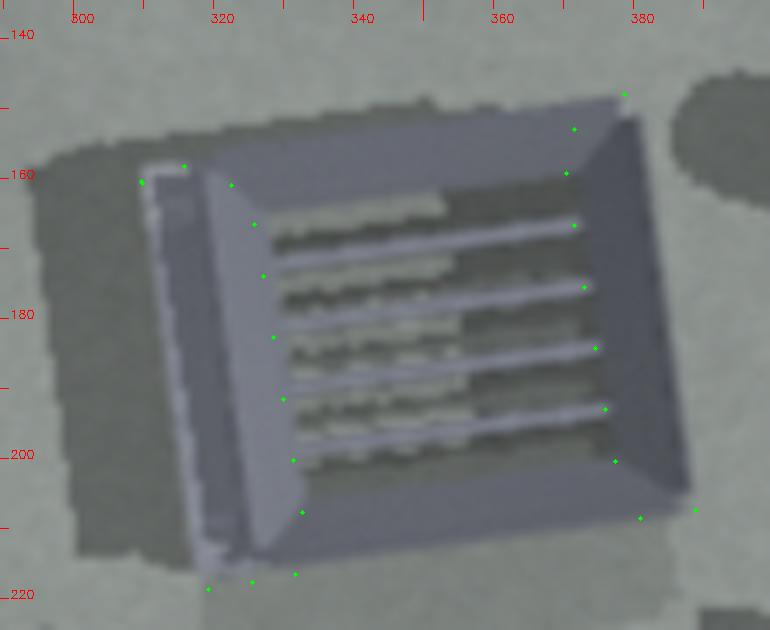

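View pics/d.png

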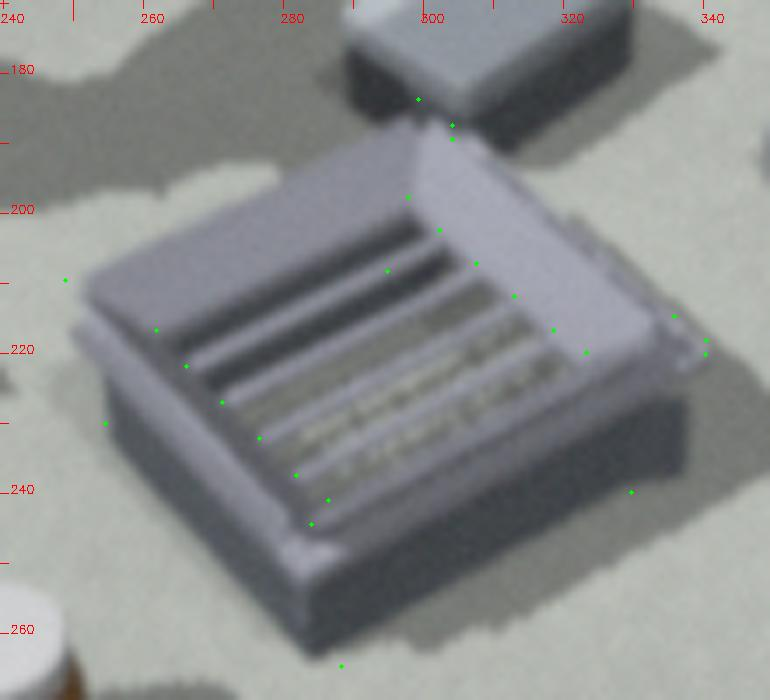

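```bash
python3 - <<'E'
from h import *
c=cam("top"); print(c.keys())
g=cv2.cvtColor(c["frame"],cv2.COLOR_RGB2GRAY).astype(float)
for x in range(10,640,45):
    col=g[50:100,x-3:x+4].mean(1); print(x, 50+np.argmax(np.diff(col)),end="; ")
s=cam("scene"); g2=cv2.cvtColor(s["frame"],cv2.COLOR_RGB2GRAY).astype(float)
crop(c,"a",195,150,90,70,8)
crop(s,"d",340,165,80,60,9)
E
```

```text
dict_keys(['frame', 'vertical_fov', 'cx', 'cy', 'R', 't'])
10 81; 55 80; 100 79; 145 77; 190 76; 235 75; 280 74; 325 73; 370 72; 415 71; 460 70; 505 69; 550 67; 595 66;
```

View pics/a.png

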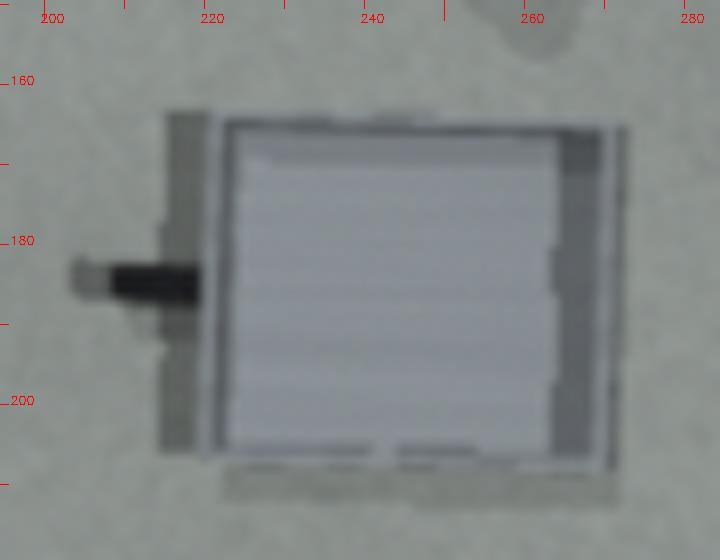

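View pics/d.png

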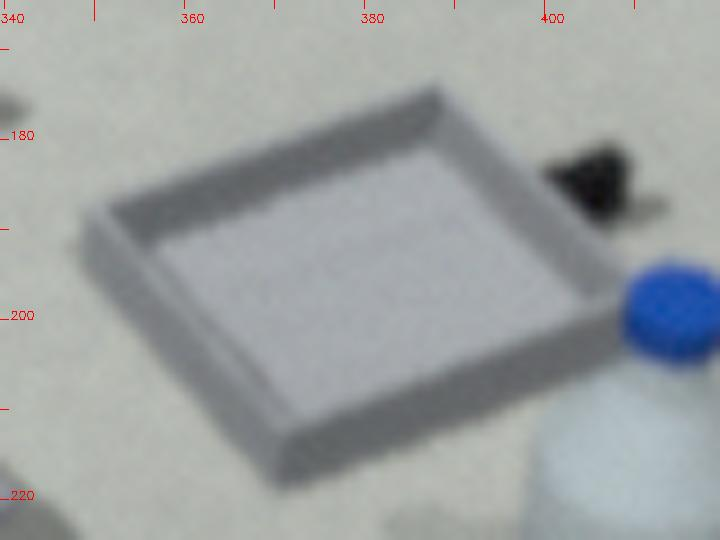

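```bash
cat > st.py <<'E'
from fit import *
np.set_printoptions(precision=4,suppress=True)
c=cam("top"); s=cam("scene")
E
python3 - <<'E'
from st import *
tr,rr=fit([(c,(-75,65,30),(220.7,163.8)),(c,(75,65,30),(271.5,165.3)),(c,(75,-65,30),(270.3,208.5)),(c,(-75,-65,30),(219,207)),(c,(-111,0,30),(208.,185)),
(s,(75,-65,30),(349.5,188.3)),(s,(75,65,30),(370,213.8)),(s,(-75,-65,30),(388,174.5))],[.65,.2,-90]); print("tray",tr,rr)
ys=[38.4,12.8,-12.8,-38.4]
o=[]
for y,a,b,d,e in zip(ys,[(329.5,172.5),(330.5,181),(331.5,190),(332.5,198.5)],[(372,167),(373.5,175.7),(375,184.5),(376.5,193)],[(319,218.5),(313.5,214),(308,208.5),(302,203.5)],[(282.5,237.5),(277,232),(272,227),(267,222)]):
    o+=[(c,(-65,y,64),a),(c,(65,y,64),b),(s,(-65,y,64),d),(s,(65,y,64),e)]
st,rr=fit(o,[.65,-.1,-90]); print("stand",st,rr)
# top only: deck+rim
st2,rr=fit([(c,(-108,82,66),(309.3,158.7)),(c,(-108,-82,66),(317.3,216.3)),(c,(90,82,91),(379.5,148)),(c,(90,-82,91),(387.7,205.5))],st); print(st2,rr)
M=T(*st)
P=[(-108,85,66),(-108,-85,66),(90,85,91),(90,-85,91),(-90,85,91),(-90,-85,91),(-108,0,66)]
crop(c,"a",290,135,110,90,7,proj(c,ap(M,np.array(P)/1000)))
crop(s,"d",240,170,110,100,7,proj(s,ap(M,np.array(P)/1000)))
E
```

```text
tray [  0.5887   0.1461 -92.8418] [[ 0.2978 -0.6219]
 [ 0.133  -0.8059]
 [-0.0093 -0.0565]
 [ 0.4665  0.0921]
 [ 0.0689 -0.2258]
 [-0.7536 -1.6469]
 [ 0.7856 -1.8945]
 [ 0.0903 -1.9103]]
stand [  0.589   -0.1663 -83.648 ] [[-1.4988 -0.3014]
 [ 0.7343 -0.8281]
 [-0.3864 -0.8657]
 [-1.3843  0.1655]
 [-1.3029 -0.0117]
 [ 0.4645 -0.7432]
 [-0.225  -1.3399]
 [-1.0401  0.2673]
 [-1.1051 -0.2086]
 [ 0.1966 -0.7447]
 [ 0.046  -0.7118]
 [-1.0855 -0.0154]
 [-0.9055  0.108 ]
 [-0.0694 -0.4328]
 [ 0.9234 -0.4846]
 [-1.0241 -0.1863]]
[  0.5902  -0.1625 -83.2444] [[ 0.4197  0.3775]
 [ 0.4236 -0.79  ]
 [-0.5767  0.1593]
 [-0.2721  0.1148]]
```

View pics/a.png

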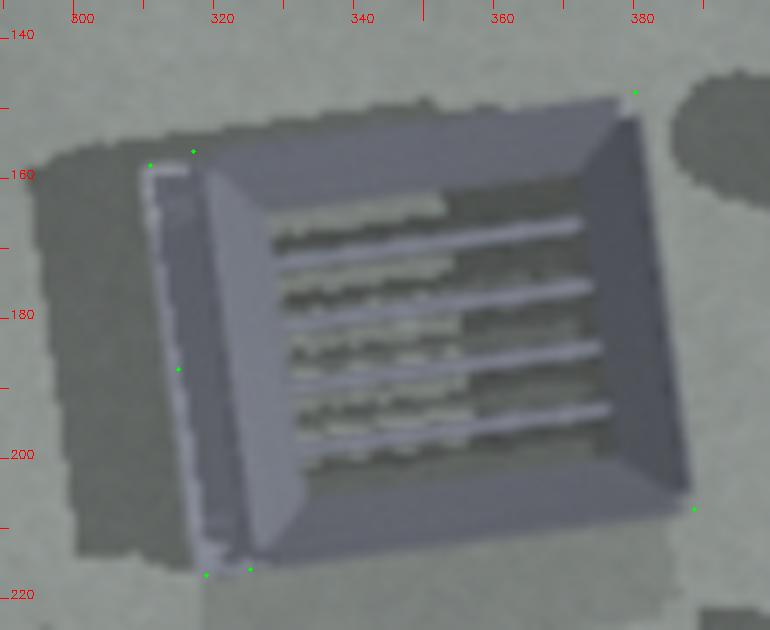

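View pics/d.png

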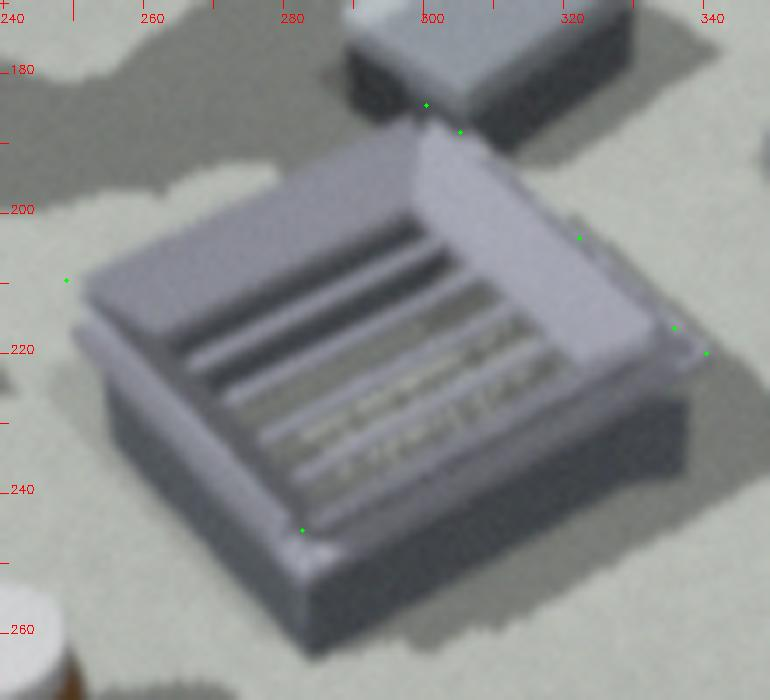

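```bash
cat >> h.py <<'E'
def cur():
    s=robot.read_state(); M=np.eye(4); M[:3,:3]=Rn.from_rotvec(s["orientation"]).as_matrix(); M[:3,3]=s["tool_pos"]; return M
def pose(p,xt,zt):
    xt=np.array(xt,float);xt/=np.linalg.norm(xt);zt=np.array(zt,float);zt-=zt@xt*xt;zt/=np.linalg.norm(zt)
    M=np.eye(4);M[:3,:3]=np.c_[xt,np.cross(zt,xt),zt];M[:3,3]=p;return M
def delta(M,C=None):
    C=cur() if C is None else C
    D=np.linalg.inv(C)@M; rv=np.degrees(Rn.from_matrix(D[:3,:3]).as_rotvec())
    return np.round(np.r_[D[:3,3]*100,rv],2)
PZ=0.0188
STAND=(0.5895,-0.165,-83.4)
def grasp(obj,p,lean,flip=1,back=0):
    """obj frame 4x4; p grasp point (m) in obj; lean deg: tool upper end toward obj -x; back: retreat m"""
    a=np.radians(lean); xt=obj[:3,:3]@[np.sin(a),0,-np.cos(a)]; zt=obj[:3,:3]@[0,flip,0]
    return pose(ap(obj,p)[0]+xt*(PZ-back),xt,zt)
E
python3 - <<'E'
from st import *
print(cur())
print("bottle cap",ray(c,(250,113),.17),"bottle base scene",ray(s,(409,241),0),"jar",ray(c,(421,155),.085),"tip",ray(c,(298,247),.062))
tr=T(0.588,0.1455,-92.9)
for fl in(1,-1):
    M=grasp(tr,[-.099,0,.023],45,fl,.08); print(fl,M[:3,3],delta(M))
E
```

```text
[[-0.      0.8921  0.4518  0.2711]
 [-0.      0.4518 -0.8921 -0.5353]
 [-1.     -0.     -0.      0.2186]
 [ 0.      0.      0.      1.    ]]
bottle cap [0.7733 0.1091 0.17  ] bottle base scene [0.7822 0.1132 0.    ] jar [ 0.6607 -0.3617  0.085 ] tip [ 0.4071 -0.0063  0.062 ]
1 [0.5952 0.2876 0.0663] [ 15.24  66.09 -58.76 -56.99 -23.61 -40.69]
-1 [0.5952 0.2876 0.0663] [ 15.24  66.09 -58.76 112.52 -46.61  27.04]
```

```bash
python3 - <<'E'
from h import *
tr=T(0.588,0.1455,-92.9)
M=grasp(tr,[-.099,0,.023],45,1,.06); M[2,3]+=.14; print(M[:3,3],delta(M))
E
```

```text
[0.59448262 0.27346871 0.1921328 ] [  2.65  65.39 -57.54 -56.99 -23.61 -40.69]
```

jog_arm:
  targets:
    - [2.6, 65.4, -57.5, -57, -23.6, -40.7, 0]
    - [2.6, 65.4, -57.5, -57, -23.6, -40.7, 0]
    - [2.6, 65.4, -57.5, -57, -23.6, -40.7, 0]
    - [2.6, 65.4, -57.5, -57, -23.6, -40.7, 0]
    - [2.6, 65.4, -57.5, -57, -23.6, -40.7, 0]

```text
t: 1.23
tool_pos: [0.3852, -0.2514, 0.2101]
orientation: [-0.164, 1.518, -0.736]
force: [0.6, -0.4, -1.0]
opening: 0.0934
```

```bash
cat > d1.py <<'E'
from h import *
tr=T(0.588,0.1455,-92.9)
M=grasp(tr,[-.099,0,.023],45,1,.06); M[2,3]+=.14; print(delta(M))
E
python3 d1.py
```

```text
[-28.57  48.76   1.54 -16.52  -6.76 -11.8 ]
```

jog_arm:
  targets:
    - [-28.6, 48.8, 1.5, -16.5, -6.8, -11.8, 0]
    - [-28.6, 48.8, 1.5, -16.5, -6.8, -11.8, 0]
    - [-28.6, 48.8, 1.5, -16.5, -6.8, -11.8, 0]
    - [-28.6, 48.8, 1.5, -16.5, -6.8, -11.8, 0]
    - [-28.6, 48.8, 1.5, -16.5, -6.8, -11.8, 0]

```text
t: 1.85
tool_pos: [0.4994, 0.0367, 0.1998]
orientation: [-0.578, 1.5, -0.653]
force: [1.1, -1.7, 0.9]
opening: 0.0929
```

```bash
python3 d1.py
```

```text
[-1.651e+01  1.761e+01  8.320e+00 -1.000e-02  1.000e-01 -0.000e+00]
```

jog_arm:
  targets:
    - [-16.5, 17.6, 8.3, 0, 0, 0, 0]
    - [-16.5, 17.6, 8.3, 0, 0, 0, 0]
    - [-16.5, 17.6, 8.3, 0, 0, 0, 0]
    - [-16.5, 17.6, 8.3, 0, 0, 0, 0]
    - [-16.5, 17.6, 8.3, 0, 0, 0, 0]

```text
t: 2.48
tool_pos: [0.5942, 0.2766, 0.1879]
orientation: [-0.583, 1.501, -0.651]
force: [-0.4, 0.3, -0.2]
opening: 0.0933
```

```bash
cat > d2.py <<'E'
from h import *
tr=T(0.588,0.1455,-92.9)
print(cur()[:3,3])
for b in(.06,0):
    M=grasp(tr,[-.099,0,.023],45,1,b); print(M[:3,3],delta(M))
E
python3 d2.py
```

```text
[0.59419334 0.27660768 0.1878837 ]
[0.59448262 0.27346871 0.0521328 ] [9.8  9.4  0.07 0.25 0.09 0.1 ]
[0.59233614 0.23109663 0.00970639] [15.8   9.41  0.06  0.25  0.09  0.1 ]
```

jog_arm:
  targets:
    - [5, 4.7, 0, 0, 0, 0, 0]
    - [9.8, 9.4, 0, 0, 0, 0, 0]
    - [9.8, 9.4, 0, 0, 0, 0, 0]
    - [12.5, 9.4, 0, 0, 0, 0, 0]
    - [15, 9.4, 0, 0, 0, 0, 0]

```text
t: 3.1
tool_pos: [0.5933, 0.2367, 0.018]
orientation: [-0.581, 1.499, -0.65]
force: [0.4, 0.0, -0.0]
opening: 0.093
```

```bash
python3 d2.py; python3 - <<'E'
from st import *
crop(c,"a",160,130,130,95,6)
crop(s,"d",340,130,110,100,6)
E
```

```text
[0.59330022 0.23670866 0.01796204]
[0.59448262 0.27346871 0.0521328 ] [-5.02  0.18 -0.05  0.13  0.21  0.01]
[0.59233614 0.23109663 0.00970639] [ 0.98  0.18 -0.07  0.13  0.21  0.01]
```

View pics/a.png

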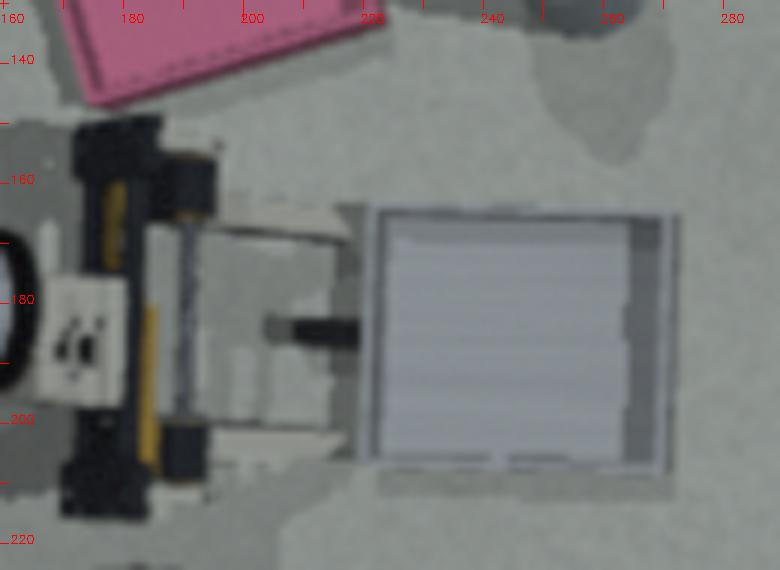

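View pics/d.png

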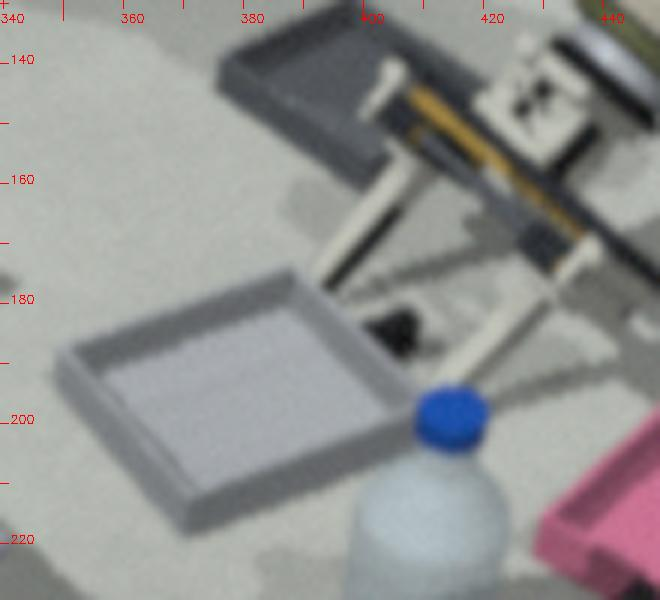

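The fingers (at v≈168 and 201) straddle the black fin at (212,185). I'll go the last few mm in and close.

jog_arm:
  targets:
    - [0.8, 0.2, 0, 0, 0.2, 0, 0]
    - [0.8, 0.2, 0, 0, 0.2, 0, 0.5]
    - [0.8, 0.2, 0, 0, 0.2, 0, 1]
    - [0.8, 0.2, 0, 0, 0.2, 0, 1]
    - [0.8, 0.2, 0, 0, 0.2, 0, 1]
  squeeze: 30

```text
t: 3.82
tool_pos: [0.5917, 0.2307, 0.0092]
orientation: [-0.582, 1.506, -0.654]
force: [-0.1, -0.6, 0.7]
opening: 0.0575
```

jog_arm:
  targets:
    - [0, 0, 0, 0, 0, 0, 1]
    - [0, 0, 0, 0, 0, 0, 1]

```text
t: 4.08
tool_pos: [0.5917, 0.2308, 0.0092]
orientation: [-0.582, 1.506, -0.654]
force: [-0.2, -0.5, -0.3]
opening: 0.0373
```

jog_arm:
  targets:
    - [0, 0, 0, 0, 0, 0, 1]
    - [0, 0, 0, 0, 0, 0, 1]
    - [0, 0, 0, 0, 0, 0, 1]
    - [0, 0, 0, 0, 0, 0, 1]

```text
t: 4.58
tool_pos: [0.5918, 0.2308, 0.0092]
orientation: [-0.582, 1.505, -0.654]
force: [0.9, 0.3, -1.6]
opening: 0.0137
```

```bash
python3 - <<'E'
from h import *
print(robot.read_state()["opening"])
C=cur(); xt=C[:3,0]; zt=C[:3,2]; print(C)
# implied tray yaw: zt = tray y
print("yaw from jaw", np.degrees(np.arctan2(zt[1],zt[0]))-90)
# tool pose in tray frame if homed: keep rel
g=[-.099,0,.023]
st=T(*STAND)
for x in(-.10,-.03,0.005):
    tr=st@T(x,0,0); M=grasp(tr,g,45,1,0); print(x,M[:3,3],delta(M))
E
```

```text
0.013728920461955424
[[-0.03904236  0.03191171  0.99872786  0.59178558]
 [-0.70805818  0.70436852 -0.05018571  0.23082825]
 [-0.70507397 -0.7091168  -0.00490486  0.00916687]
 [ 0.          0.          0.          1.        ]]
yaw from jaw -92.87667213139534
-0.1 [0.56815544 0.01947567 0.00970639] [ 15.02 -15.    -1.3   -6.49  -6.91   0.14]
-0.03 [ 0.57620104 -0.05006042  0.00970639] [ 19.91 -19.87  -0.15  -6.49  -6.91   0.14]
0.005 [ 0.58022384 -0.08482847  0.00970639] [ 22.36 -22.31   0.43  -6.49  -6.91   0.14]
```

```bash
cat > d3.py <<'E'
from h import *
import sys
g=[-.099,0,.023]
st=T(*STAND)
for x in map(float,sys.argv[1:]):
    tr=st@T(x,0,0); M=grasp(tr,g,45,1,0); M[2,3]=.0095; print(x,M[:3,3],delta(M))
E
python3 d3.py -.185
```

```text
-0.185 [0.55838578 0.10391236 0.0095    ] [ 9.09 -9.07 -2.7  -6.49 -6.91  0.14]
```

jog_arm:
  targets:
    - [3, -3, -0.9, -2.2, -2.3, 0, 1]
    - [6, -6, -1.8, -4.3, -4.6, 0, 1]
    - [9.1, -9.1, -2.7, -6.5, -6.9, 0.1, 1]
    - [9.1, -9.1, -2.7, -6.5, -6.9, 0.1, 1]
    - [9.1, -9.1, -2.7, -6.5, -6.9, 0.1, 1]

```text
t: 5.2
tool_pos: [0.5586, 0.1042, 0.0097]
orientation: [-0.693, 1.436, -0.525]
force: [0.9, 0.7, -3.9]
opening: 0.0137
```

```bash
python3 d3.py -.185; python3 - <<'E'
from st import *
crop(c,"a",240,140,150,90,5)
crop(s,"d",240,130,150,120,5)
E
```

```text
-0.185 [0.55838578 0.10391236 0.0095    ] [ 0.03 -0.   -0.02 -0.05 -0.02 -0.04]
```

View pics/a.png

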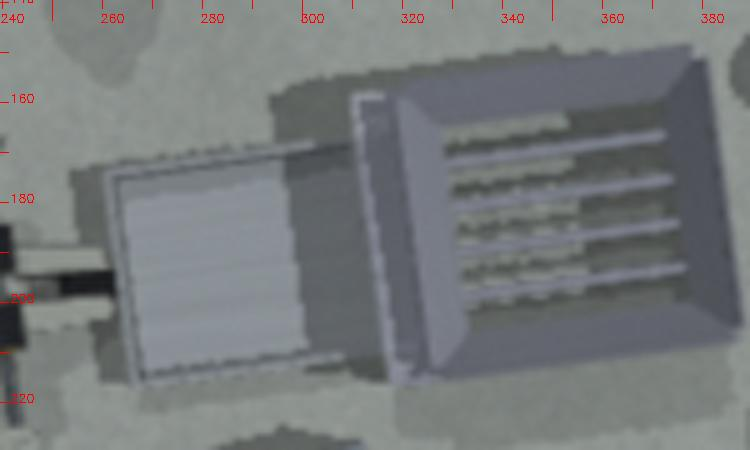

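View pics/d.png

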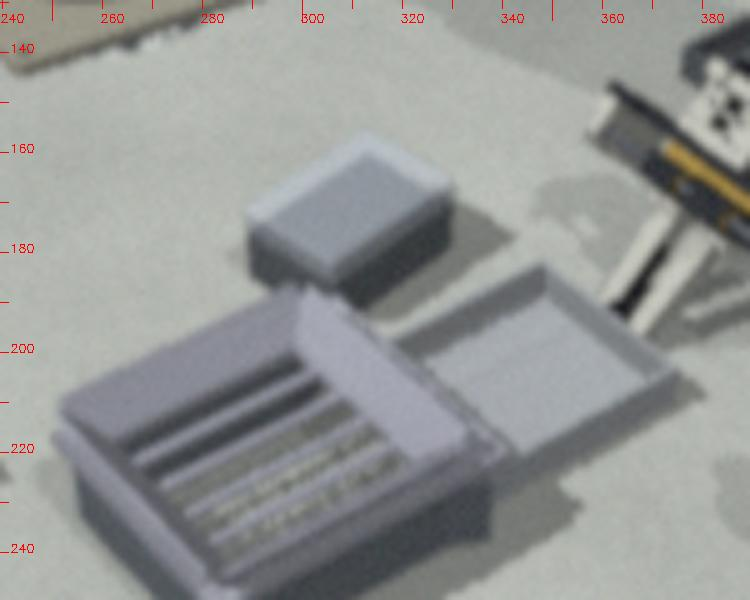

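```bash
python3 - <<'E'
from h import *
c=cam("top")
ex=np.array([np.cos(np.radians(-83.4)),np.sin(np.radians(-83.4))]); ey=np.array([-ex[1],ex[0]])
def S(uv,z):
    p=ray(c,uv,z)[:2]-[STAND[0],STAND[1]]; return np.round([p@ex*1000,p@ey*1000],1)
for n,uv,z in [("trayTL",(261,173.7),.03),("trayBL",(266.2,216.5),.03),("trayT",(311,168.2),.03),("trayB",(309,211.3),.03)]: print(n,S(uv,z))
for uv in [(329.5,172.5),(330.5,181),(331.5,190),(332.5,198.5),(372,167),(373.5,175.7),(375,184.5),(376.5,193)]: print("bar",S(uv,.065))
print("deck",S((309.3,158.7),.066),S((317.3,216.3),.066))
crop(c,"a",245,155,70,70,10)
E
```

```text
trayTL [-259.2   64. ]
trayBL [-260.9  -63.3]
trayT [-110.6   59.8]
trayB [-133.9  -65.5]
bar [-59.5  36.5]
bar [-60.1  11.8]
bar [-60.8 -14.3]
bar [-61.4 -38.9]
bar [63.8 35.3]
bar [64.5  9.9]
bar [ 65.1 -15.8]
bar [ 65.9 -40.6]
deck [-111.6   83.9] [-111.7  -83.4]
```

View pics/a.png

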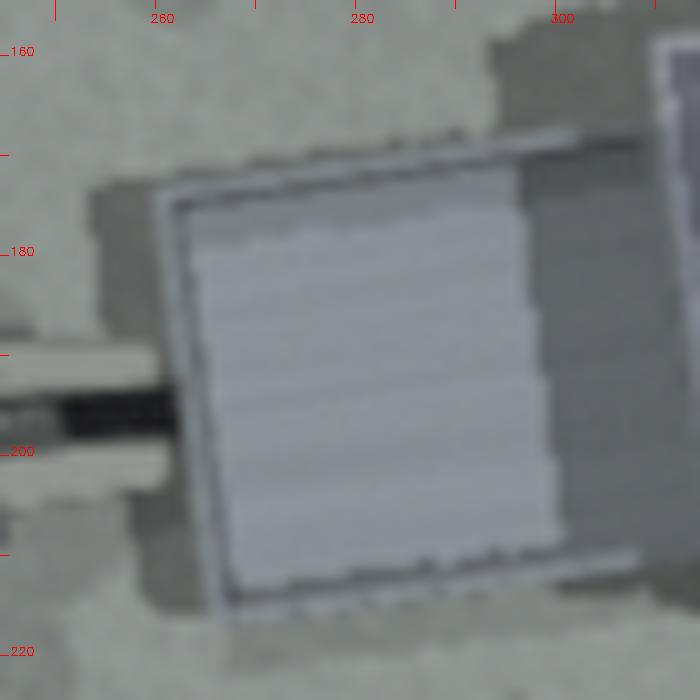

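```bash
sed -i 's/^STAND=.*/STAND=(0.5885,-0.165,-83.8)/' h.py; python3 d3.py -.185 -.10 -.02
```

```text
-0.185 [0.55926388 0.10412302 0.0095    ] [ 0.08 -0.04 -0.02  0.25  0.33 -0.03]
-0.1 [0.56844383 0.01962019 0.0095    ] [ 6.09 -6.06 -0.08  0.25  0.33 -0.03]
-0.02 [ 0.57708378 -0.05991189  0.0095    ] [ 11.74 -11.72  -0.14   0.25   0.33  -0.03]
```

jog_arm:
  targets:
    - [2, -2, 0, 0.2, 0.3, 0, 1]
    - [4, -4, 0, 0.2, 0.3, 0, 1]
    - [6, -6, -0.1, 0.2, 0.3, 0, 1]
    - [7.5, -7.5, -0.1, 0.2, 0.3, 0, 1]
    - [9, -9, -0.1, 0.2, 0.3, 0, 1]

```text
t: 5.98
tool_pos: [0.5736, -0.022, 0.0096]
orientation: [-0.69, 1.439, -0.528]
force: [0.3, -0.3, -3.0]
opening: 0.0142
```

```bash
python3 d3.py -.055 -.02 .005 .008; python3 -c "
from h import *
print(robot.read_state()['force'],robot.read_state()['wrist_torque'])"
```

```text
-0.055 [ 0.5733038 -0.0251166  0.0095   ] [ 0.23 -0.21 -0.07  0.05  0.06 -0.05]
-0.02 [ 0.57708378 -0.05991189  0.0095    ] [ 2.7  -2.69 -0.07  0.05  0.06 -0.05]
0.005 [ 0.57978376 -0.08476566  0.0095    ] [ 4.46 -4.46 -0.08  0.05  0.06 -0.05]
0.008 [ 0.58010776 -0.08774811  0.0095    ] [ 4.68 -4.67 -0.08  0.05  0.06 -0.05]
[ 0.29161693 -0.29619949 -3.01048742] [ 0.99835748  0.02258938 -0.01165383]
```

No contact forces. Now pushing to the stop, slowly at the end.

jog_arm:
  targets:
    - [1.5, -1.5, -0.1, 0, 0, 0, 1]
    - [2.7, -2.7, -0.1, 0, 0, 0, 1]
    - [3.4, -3.4, -0.1, 0, 0, 0, 1]
    - [3.8, -3.8, -0.1, 0, 0, 0, 1]
    - [4.1, -4.1, -0.1, 0, 0, 0, 1]

```text
t: 6.6
tool_pos: [0.5791, -0.0797, 0.0095]
orientation: [-0.69, 1.438, -0.528]
force: [0.6, 0.3, -2.6]
opening: 0.0137
```

jog_arm:
  targets:
    - [0.3, -0.3, 0, 0, 0, 0, 1]
    - [0.5, -0.5, 0, 0, 0, 0, 1]

```text
t: 6.85
tool_pos: [0.5798, -0.0834, 0.0087]
orientation: [-0.687, 1.438, -0.523]
force: [-10.3, 32.3, 3.1]
opening: 0.0138
```

```bash
python3 d3.py .005; python3 -c "
from h import *
print(robot.read_state()['force'],robot.read_state()['wrist_torque'])"
```

```text
0.005 [ 0.57978376 -0.08476566  0.0095    ] [ 0.04 -0.15 -0.02  0.07  0.17 -0.33]
[-10.27661373  32.31778997   3.1388802 ] [ 3.48762357  1.16557549 -0.88945822]
```

jog_arm:
  targets:
    - [0, 0, 0, 0, 0, 0, 0.6]
    - [0, 0, 0, 0, 0, 0, 0.6]
    - [-4, 0, 0, 0, 0, 0, 0.6]
    - [-9, 0, 0, 0, 0, 0, 0.6]
    - [-15, 0, 0, 0, 0, 0, 0.6]

```text
t: 7.48
tool_pos: [0.5673, 0.0214, 0.1162]
orientation: [-0.687, 1.44, -0.525]
force: [1.1, 0.3, 0.2]
opening: 0.0371
```

```bash
python3 - <<'E'
from st import *
tr=T(*STAND)@T(.005,0,0)
P=[(-111,0,30),(-75,65,30),(-75,-65,30),(75,65,30)]
crop(c,"a",260,140,140,90,5,proj(c,ap(tr,np.array(P)/1000)))
crop(s,"d",240,130,150,120,5,proj(s,ap(tr,np.array(P)/1000)))
E
```

```text
(no output)
```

View pics/a.png

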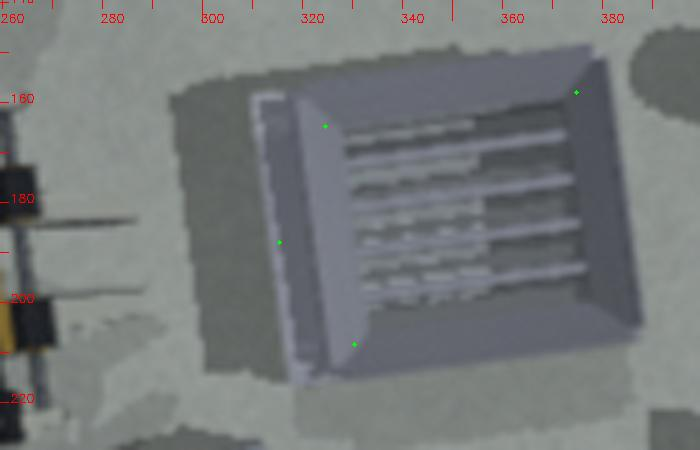

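View pics/d.png

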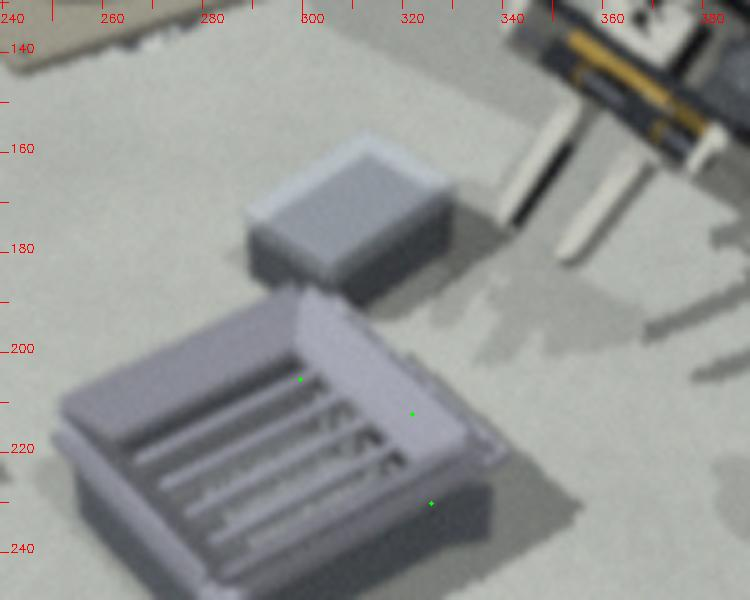

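The tray is in the bay, its handle hidden under the deck edge, and it stopped with 32 N of contact where predicted. Next is the scoop.

```bash
python3 - <<'E'
from st import *
crop(c,"a",390,215,55,65,11)
crop(s,"d",175,185,65,60,12)
E
```

```text
(no output)
```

View pics/a.png

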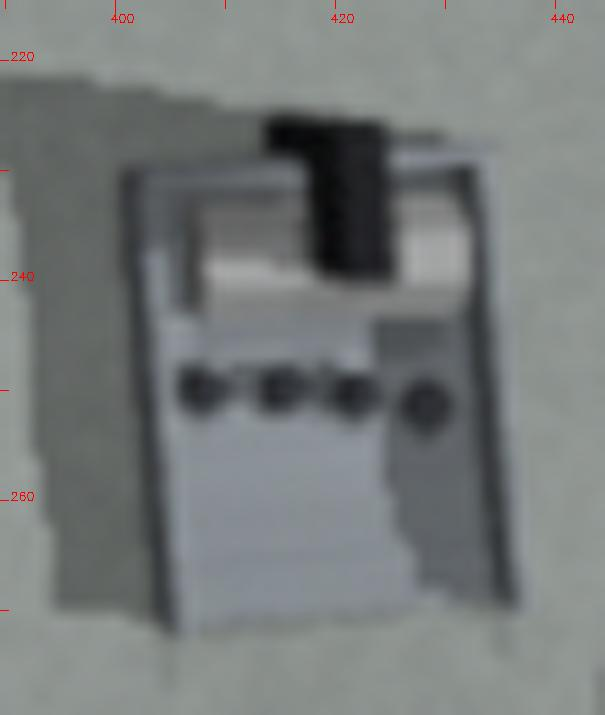

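View pics/d.png

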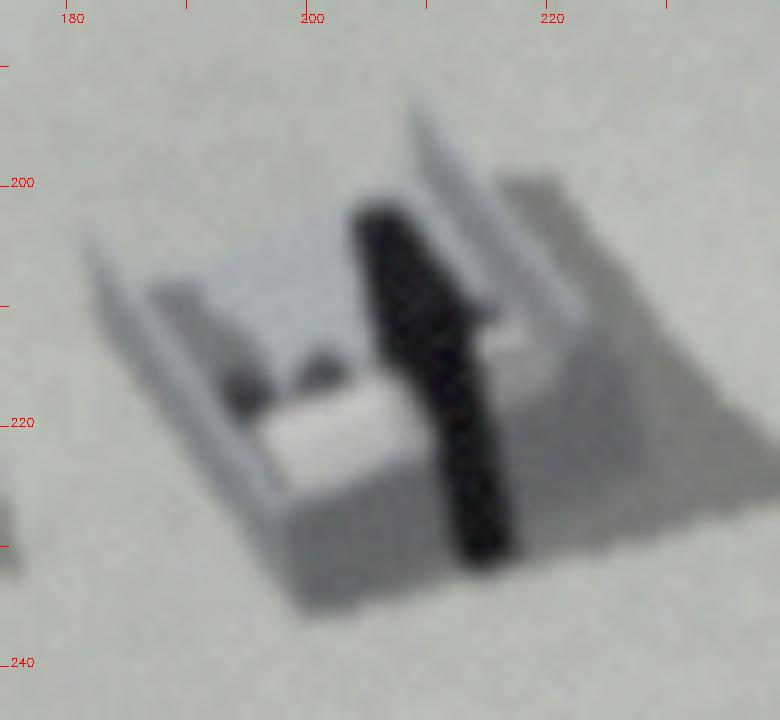

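```bash
python3 - <<'E'
from st import *
o=[(c,(49,47,40),(400.7,230)),(c,(49,-47,40),(434.3,227.5)),(c,(60,-7,94),(424.2,226)),(c,(18,-7,94),(425,240)),(c,(18,7,94),(418.6,239.6)),(c,(-75,47,10),(404.5,272)),(c,(-75,-47,10),(436.3,269.8))]
sc,rr=fit(o,[.45,-.3,0]); print(sc,rr)
M=T(*sc)
P=[(49,47,40),(49,-47,40),(60,-7,94),(18,-7,94),(18,7,94),(60,7,94),(-75,47,10),(-75,-47,10),(49,47,0),(49,-47,0),(-45,47,36),(-45,-47,36)]
crop(c,"a",390,215,55,65,11,proj(c,ap(M,np.array(P)/1000)))
crop(s,"d",175,185,65,60,12,proj(s,ap(M,np.array(P)/1000)))
E
```

```text
[ 0.4014 -0.3586  4.2375] [[ 0.8318  0.5024]
 [-0.6611 -0.1193]
 [-0.4254 -0.6625]
 [ 0.3675  0.3139]
 [ 1.782   1.1985]
 [-0.4258 -0.1664]
 [-0.7019 -1.0274]]
```

View pics/a.png

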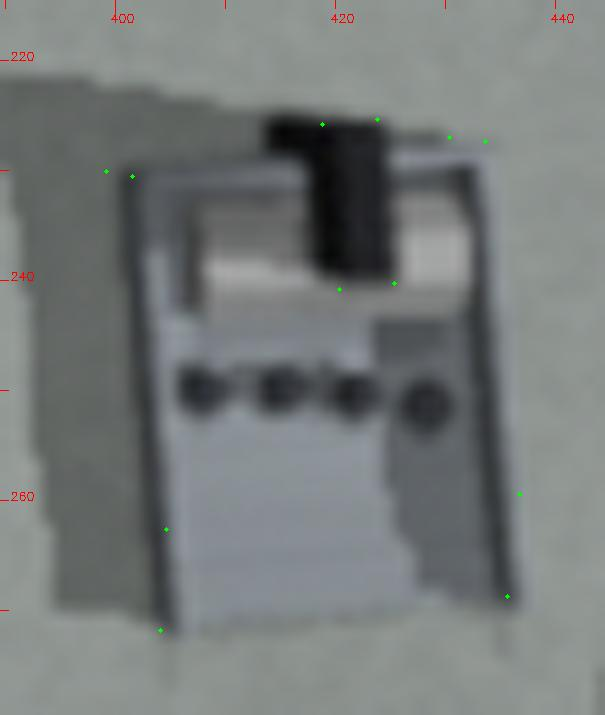

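View pics/d.png

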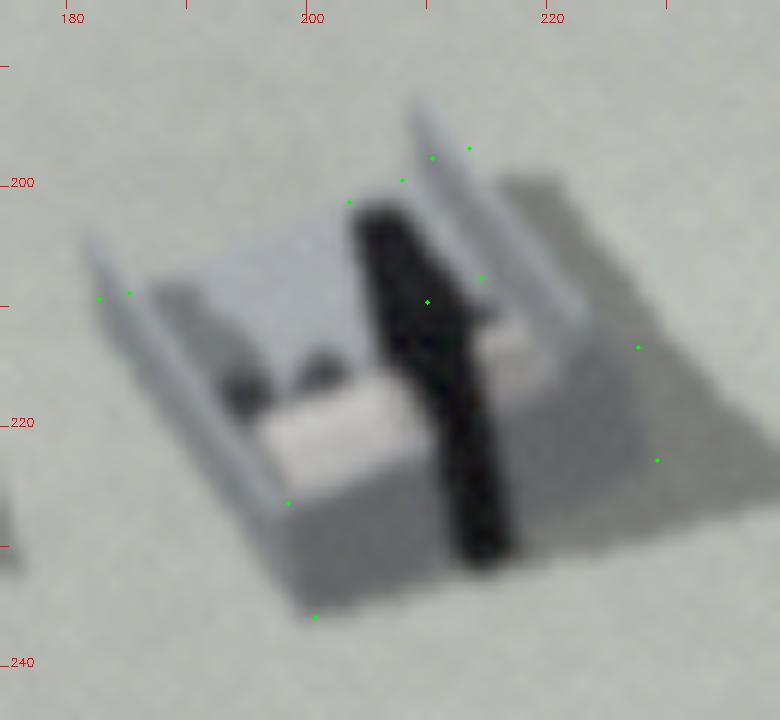

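```bash
cat > d4.py <<'E'
from h import *
import sys
SC=T(0.4012,-0.358,4.2)
g=[.032,0,.072]
fl=int(sys.argv[1])
for b in map(float,sys.argv[2:]):
    M=grasp(SC,g,0,fl,b); print(b,M[:3,3],delta(M))
E
python3 -c "
from h import *
print(robot.read_state()['q'])"; python3 d4.py 1 .13; python3 d4.py -1 .13
```

```text
[ 0.40186072  0.34986201  1.64169296 -0.74447277  1.46505071  0.49606033]
0.13 [ 0.43311406 -0.35565638  0.1832    ] [ 20.36 -30.35 -17.49 -82.98 -34.15  35.41]
0.13 [ 0.43311406 -0.35565638  0.1832    ] [ 20.36 -30.35 -17.49  87.    35.75  34.49]
```

```bash
python3 - <<'E'
from h import *
C=cur(); M=C.copy(); M[2,3]+=.12; print(delta(M))
T2=grasp(T(0.4012,-0.358,4.2),[.032,0,.072],0,-1,.15)
print(delta(T2))
# half-way pose
h=M.copy(); h[:3,3]=[.52,-.1,.24]; R=C[:3,:3]; h[:3,:3]=R@Rn.from_rotvec(Rn.from_matrix(R.T@T2[:3,:3]).as_rotvec()*.3).as_matrix(); print(delta(h))
E
```

```text
[-8.53 -8.44 -0.01  0.    0.   -0.  ]
[ 18.94 -31.75 -17.49  87.    35.75  34.49]
[ -0.88 -16.97  -6.04  26.1   10.73  10.35]
```

jog_arm:
  targets:
    - [-4.3, -4.2, 0, 0, 0, 0, 0.3]
    - [-7, -10, -2, 9, 3.6, 3.4, 0]
    - [-3, -16, -5, 17, 7, 7, 0]
    - [0, -20, -8, 26, 10.7, 10.3, 0]
    - [5, -24, -11, 35, 14, 14, 0]

```text
t: 8.4
tool_pos: [0.4869, -0.1782, 0.2488]
orientation: [0.046, 1.456, -0.828]
force: [0.3, -1.3, -0.5]
opening: 0.0825
```

```bash
python3 d4.py -1 .15
```

```text
0.15 [ 0.43311406 -0.35565638  0.2032    ] [ 12.81 -13.69   3.58  51.83  21.47  20.19]
```

jog_arm:
  targets:
    - [12.8, -13.7, 3.6, 51.8, 21.5, 20.2, 0]
    - [12.8, -13.7, 3.6, 51.8, 21.5, 20.2, 0]
    - [12.8, -13.7, 3.6, 51.8, 21.5, 20.2, 0]
    - [12.8, -13.7, 3.6, 51.8, 21.5, 20.2, 0]
    - [12.8, -13.7, 3.6, 51.8, 21.5, 20.2, 0]

```text
t: 9.02
tool_pos: [0.4307, -0.3574, 0.2009]
orientation: [1.049, 1.281, -1.134]
force: [0.1, -0.7, -0.3]
opening: 0.0927
```

```bash
python3 d4.py -1 .15 .05 0
```

```text
0.15 [ 0.43311406 -0.35565638  0.2032    ] [-0.24  0.26 -0.12  4.88  1.93  2.19]
0.05 [ 0.43311406 -0.35565638  0.1032    ] [ 9.74  0.65 -0.44  4.88  1.93  2.19]
0.0 [ 0.43311406 -0.35565638  0.0532    ] [14.74  0.85 -0.6   4.88  1.93  2.19]
```

jog_arm:
  targets:
    - [2, 0.3, -0.1, 4.9, 1.9, 2.2, 0]
    - [5, 0.5, -0.3, 4.9, 1.9, 2.2, 0]
    - [8, 0.6, -0.4, 4.9, 1.9, 2.2, 0]
    - [9.7, 0.7, -0.4, 4.9, 1.9, 2.2, 0]

```text
t: 9.52
tool_pos: [0.4312, -0.3553, 0.1]
orientation: [1.157, 1.247, -1.158]
force: [-1.3, 0.6, -0.2]
opening: 0.0931
```

```bash
python3 d4.py -1 0; python3 - <<'E'
from st import *
crop(c,"a",375,195,90,85,8)
crop(s,"d",165,150,85,95,6)
E
```

```text
0.0 [ 0.43311406 -0.35565638  0.0532    ] [ 4.68  0.21  0.06 -0.12 -0.19  0.21]
```

View pics/a.png

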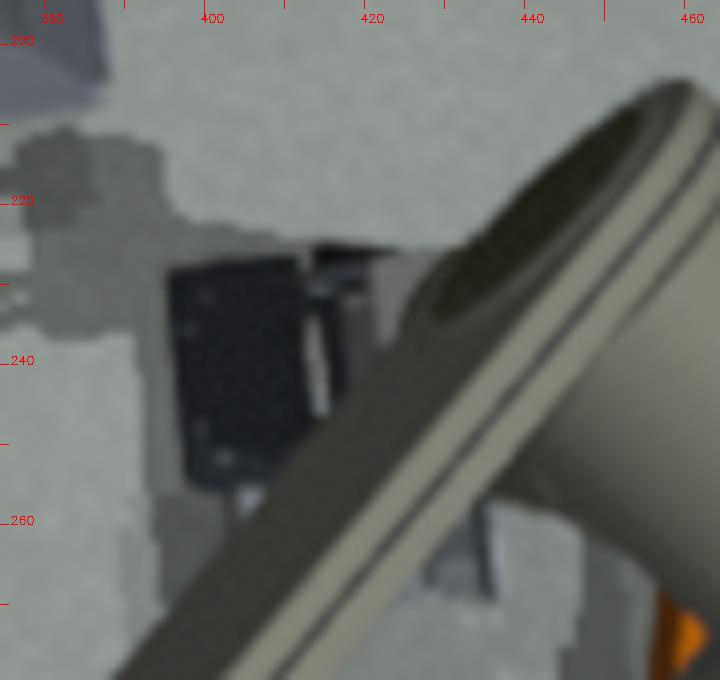

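View pics/d.png

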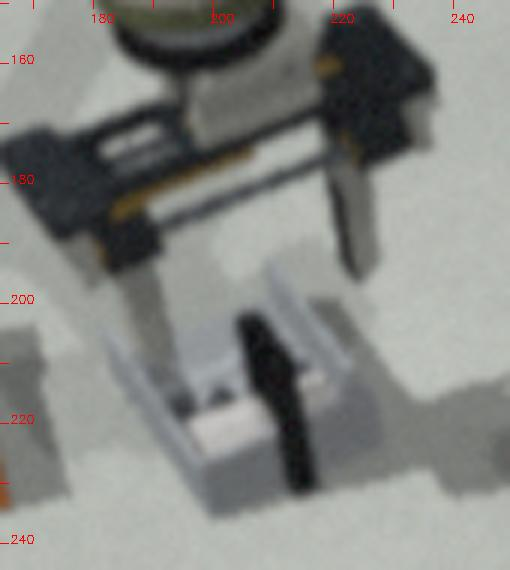

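The fingers straddle the black handle in the scene view. Descending and closing.

jog_arm:
  targets:
    - [2.5, 0.2, 0, 0, 0, 0.2, 0]
    - [4.7, 0.2, 0, 0, 0, 0.2, 0]
    - [4.7, 0.2, 0, 0, 0, 0.2, 0.5]
    - [4.7, 0.2, 0, 0, 0, 0.2, 0.85]
    - [4.7, 0.2, 0, 0, 0, 0.2, 0.85]
  squeeze: 60

```text
t: 10.25
tool_pos: [0.4341, -0.3555, 0.055]
orientation: [1.158, 1.243, -1.154]
force: [1.0, -0.0, -0.0]
opening: 0.0674
```

jog_arm:
  targets:
    - [0, 0, 0, 0, 0, 0, 0.85]
    - [0, 0, 0, 0, 0, 0, 1]
    - [0, 0, 0, 0, 0, 0, 1]
    - [0, 0, 0, 0, 0, 0, 1]
    - [0, 0, 0, 0, 0, 0, 1]

```text
t: 10.88
tool_pos: [0.4342, -0.3557, 0.055]
orientation: [1.158, 1.242, -1.154]
force: [1.5, -2.5, -0.3]
opening: 0.018
```

jog_arm:
  targets:
    - [0, 0, 0, 0, 0, 0, 1]
    - [0, 0, 0, 0, 0, 0, 1]
    - [-1, 0, 0, 0, 0, 0, 1]
    - [-2.5, 0, 0, 0, 0, 0, 1]
    - [-4, 0, 0, 0, 0, 0, 1]

```text
t: 11.5
tool_pos: [0.4342, -0.3557, 0.0962]
orientation: [1.158, 1.242, -1.154]
force: [-0.1, 0.2, -4.6]
opening: 0.0137
```

```bash
cat > d5.py <<'E'
from h import *
import sys
# scoop in tool frame (grip): grasp at scoop (.033,0,.0738); scoop y = -tool z, scoop z = -tool x
def toolpose(S): return grasp(S,[.033,0,.0738],0,-1,0)
st=T(*STAND)
def pour(tilt,ye,ze,xe=0):
    """scoop pose with edge middle at stand (xe,ye,ze), scoop +x along stand +y, tilted"""
    S=T(0,0,STAND[2]+90); a=np.radians(tilt)
    S[:3,:3]=S[:3,:3]@Rn.from_euler('y',-a).as_matrix()
    e=ap(st,[xe,ye,ze])[0]; S[:3,3]=e-S[:3,:3]@[-.075,0,.010]; return S
if __name__=="__main__":
    for a in sys.argv[1:]:
        t,y,z=map(float,a.split(',')); M=toolpose(pour(t,y,z)); print(a,M[:3,3],delta(M))
E
python3 d5.py 8,.03,.19 10,.03,.14; python3 - <<'E'
from st import *
crop(s,"d",165,120,110,110,6)
print(robot.read_state()["force"],robot.read_state()["opening"])
E
```

```text
8,.03,.19 [ 0.71842177 -0.15088598  0.24959276] [-15.26  29.85 -18.41  -2.08   0.07   7.9 ]
10,.03,.14 [ 0.7162932  -0.15111722  0.20307035] [-10.61  29.62 -18.4   -2.08   0.11   9.9 ]
[ 0.0481 -0.6104 -3.5482] 0.01390186093373475
```

View pics/d.png

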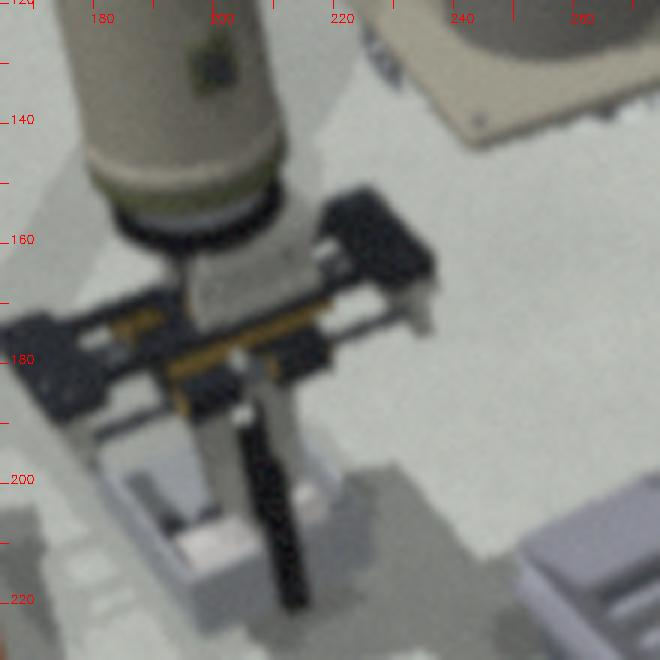

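jog_arm:
  targets:
    - [-1.5, 0, 0, 0, 0, -2, 1]
    - [-4, 0, 0, 0, 0, -4, 1]
    - [-7, 0, 0, 0, 0, -6, 1]
    - [-10, 0.3, -0.2, 0, 0, -8, 1]
    - [-12.5, 1, -0.6, 0, 0, -8, 1]

```text
t: 12.22
tool_pos: [0.4449, -0.3501, 0.2242]
orientation: [1.084, 1.335, -1.257]
force: [0.0, -0.5, -3.6]
opening: 0.0137
```

```bash
python3 d5.py -8,.03,.16
```

```text
-8,.03,.16 [ 0.73087409 -0.14953322  0.18953137] [ -0.64  30.15 -17.95  -2.07  -0.15  -0.25]
```

jog_arm:
  targets:
    - [0, 1.2, -0.7, -0.3, 0, 0, 1]
    - [0, 3, -1.8, -0.6, 0, 0, 1]
    - [0, 5.4, -3.2, -0.9, 0, 0, 1]
    - [0, 8, -4.8, -1.2, 0, 0, 1]
    - [0, 10.6, -6.3, -1.5, 0, 0, 1]

```text
t: 12.85
tool_pos: [0.5457, -0.2777, 0.207]
orientation: [1.065, 1.352, -1.236]
force: [0.2, -0.3, -3.6]
opening: 0.0137
```

```bash
python3 d5.py -8,.03,.16
```

```text
-8,.03,.16 [ 0.73087409 -0.14953322  0.18953137] [ -0.93  19.75 -10.92  -0.51  -0.27  -0.11]
```

jog_arm:
  targets:
    - [-0.2, 2.6, -1.5, 0, 0, 0, 1]
    - [-0.4, 5.2, -3, 0, 0, 0, 1]
    - [-0.6, 8, -4.5, -0.2, 0, 0, 1]
    - [-0.8, 11, -6.1, -0.3, 0, 0, 1]
    - [-0.9, 14, -7.7, -0.5, -0.2, 0, 1]

```text
t: 13.48
tool_pos: [0.6779, -0.1851, 0.194]
orientation: [1.055, 1.357, -1.231]
force: [-0.2, -0.8, -4.6]
opening: 0.013
```

jog_arm:
  targets:
    - [0, 2.2, -1.2, 0, 0, 0, 1]
    - [0, 4, -2.3, 0, 0, 0, 1]
    - [0, 5.3, -3, 0, 0, 0, 1]
    - [0, 5.8, -3.2, 0, 0, 0, 1]
    - [0, 5.8, -3.2, 0, 0, 0, 1]

```text
t: 14.1
tool_pos: [0.7311, -0.1463, 0.1841]
orientation: [1.054, 1.359, -1.232]
force: [-0.1, 0.4, -4.0]
opening: 0.0136
```

```bash
python3 d5.py -8,.03,.16 8,.03,.115 18,.03,.098; python3 - <<'E'
from st import *
P=ap(pour(-8,.03,.16),np.array([(-75,47,10),(-75,-47,10),(49,47,40),(49,-47,40),(18,0,94),(60,0,94)])/1000) if 0 else None
crop(c,"a",290,110,120,110,6)
crop(s,"d",220,120,130,130,5)
E
```

```text
-8,.03,.16 [ 0.73087409 -0.14953322  0.18953137] [-0.53 -0.14  0.32  0.09 -0.19  0.18]
8,.03,.115 [ 0.71842177 -0.15088598  0.17459276] [ 1.12 -1.16  0.32  0.06 -0.2  16.18]
18,.03,.098 [ 0.70661342 -0.15216878  0.17417138] [ 1.33 -2.33  0.32  0.04 -0.2  26.18]
```

View pics/a.png

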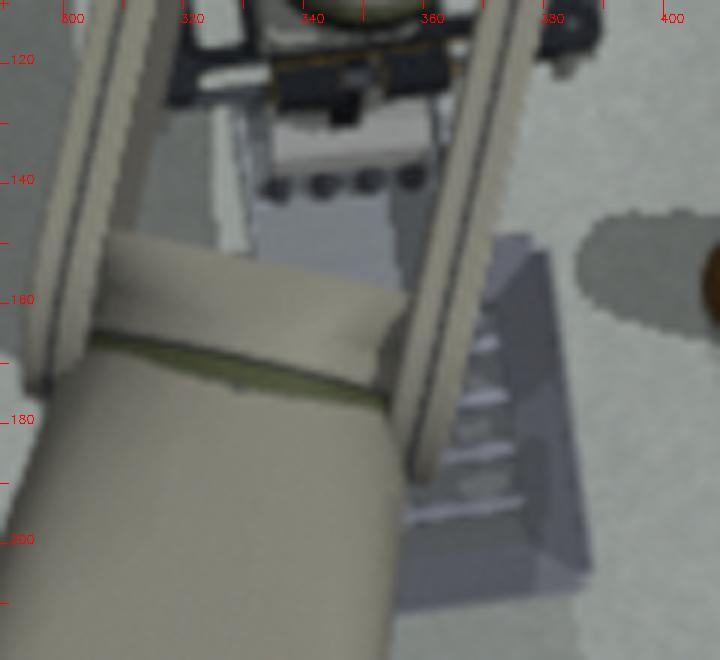

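View pics/d.png

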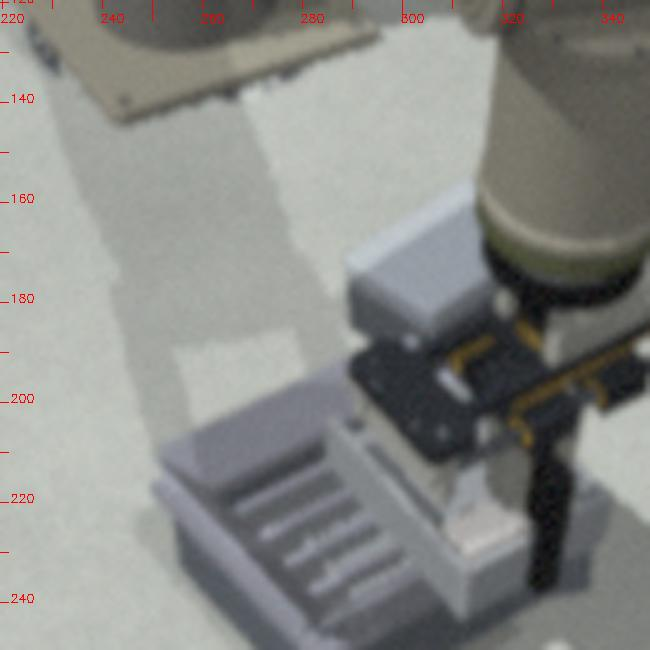

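```bash
python3 d5.py -2,.03,.145 4,.03,.13 10,.03,.115 14,.03,.105 18,.03,.100
```

```text
-2,.03,.145 [ 0.72718872 -0.14993358  0.18620344] [-0.03 -0.42  0.23  0.02 -0.16  6.11]
4,.03,.13 [ 0.72231061 -0.15046352  0.18242408] [ 4.200e-01 -8.500e-01  2.300e-01  1.000e-02 -1.600e-01  1.211e+01]
10,.03,.115 [ 0.7162932  -0.15111722  0.17807035] [ 0.93 -1.39  0.23  0.   -0.16 18.11]
14,.03,.105 [ 0.71168073 -0.15161829  0.17479087] [ 1.32 -1.8   0.23 -0.   -0.16 22.11]
18,.03,.100 [ 0.70661342 -0.15216878  0.17617138] [ 1.260e+00 -2.330e+00  2.300e-01 -1.000e-02 -1.600e-01  2.611e+01]
```

jog_arm:
  targets:
    - [0, -0.4, 0.2, 0, -0.2, 6, 1]
    - [0.4, -0.9, 0.2, 0, -0.2, 12, 1]
    - [0.9, -1.4, 0.2, 0, -0.2, 18, 1]
    - [1.3, -1.8, 0.2, 0, -0.2, 22, 1]
    - [1.3, -2.3, 0.2, 0, -0.2, 26, 1]

```text
t: 14.82
tool_pos: [0.7054, -0.1525, 0.1756]
orientation: [1.275, 1.036, -0.894]
force: [0.4, -0.5, -4.3]
opening: 0.014
```

```bash
python3 d5.py 22,.03,.098 26,.03,.098 30,.03,.098 34,.03,.098 38,.03,.098
```

```text
22,.03,.098 [ 0.70111599 -0.15276599  0.18018079] [-0.56 -0.27 -0.01 -0.05  0.07  4.03]
26,.03,.098 [ 0.6952152  -0.15340702  0.18578982] [-1.28 -0.66 -0.01 -0.05  0.07  8.03]
30,.03,.098 [ 0.68893981 -0.15408874  0.19097114] [-1.970e+00 -1.100e+00 -1.000e-02 -5.000e-02  7.000e-02  1.203e+01]
34,.03,.098 [ 0.68232039 -0.15480784  0.19569952] [-2.620e+00 -1.590e+00 -1.000e-02 -5.000e-02  8.000e-02  1.603e+01]
38,.03,.098 [ 0.67538919 -0.15556081  0.19995192] [-3.240e+00 -2.120e+00 -1.000e-02 -4.000e-02  8.000e-02  2.003e+01]
```

jog_arm:
  targets:
    - [-0.3, -0.1, 0, 0, 0, 2, 1]
    - [-0.6, -0.3, 0, 0, 0, 4, 1]
    - [-0.9, -0.5, 0, 0, 0, 6, 1]
    - [-1.3, -0.7, 0, 0, 0, 8, 1]
    - [-1.3, -0.7, 0, 0, 0, 8, 1]

```text
t: 15.45
tool_pos: [0.6935, -0.1542, 0.186]
orientation: [1.331, 0.934, -0.789]
force: [-1.0, -0.3, -4.4]
opening: 0.0136
```

```bash
python3 d5.py 30,.03,.098 34,.03,.098 38,.03,.098 42,.03,.098 46,.03,.098; python3 - <<'E'
from st import *
crop(c,"a",290,110,120,110,6)
crop(s,"d",220,120,130,130,5)
E
```

```text
30,.03,.098 [ 0.68893981 -0.15408874  0.19097114] [-0.65 -0.19 -0.06 -0.1   0.12  4.06]
34,.03,.098 [ 0.68232039 -0.15480784  0.19569952] [-1.37 -0.58 -0.05 -0.09  0.12  8.06]
38,.03,.098 [ 0.67538919 -0.15556081  0.19995192] [-2.05 -1.03 -0.05 -0.09  0.12 12.06]
42,.03,.098 [ 0.66817997 -0.15634399  0.20370762] [-2.71 -1.51 -0.05 -0.09  0.13 16.06]
46,.03,.098 [ 0.66072786 -0.15715354  0.20694833] [-3.33 -2.05 -0.05 -0.08  0.13 20.06]
```

View pics/d.png

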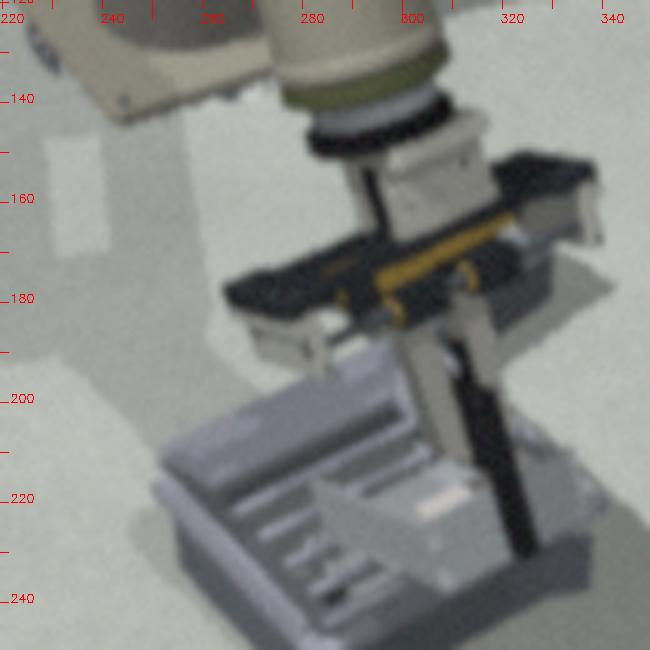

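View pics/a.png

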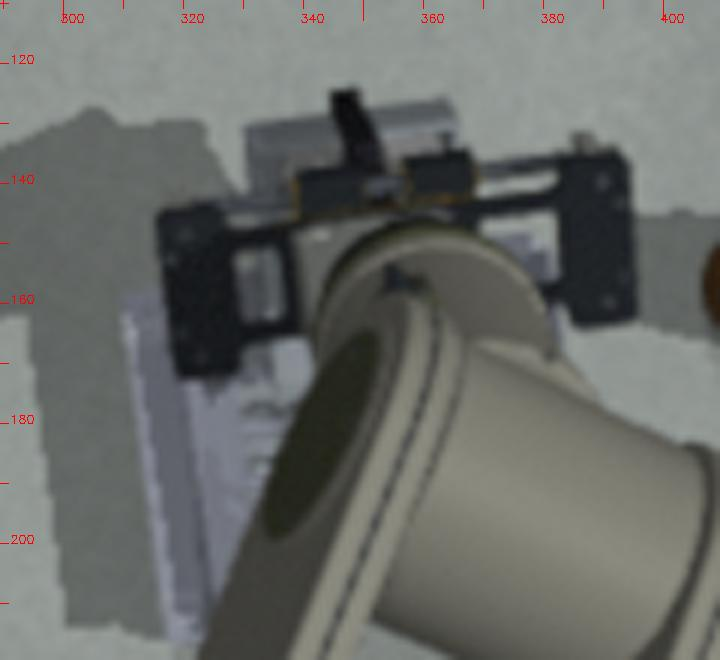

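At 26° tilt the rod is still in the pan (scene (306,220)). A dark spot at (284,239) is probably a ball in the tray. Continuing to tilt.

jog_arm:
  targets:
    - [-0.6, -0.2, 0, 0, 0, 4, 1]
    - [-1, -0.4, 0, 0, 0, 6, 1]
    - [-1.4, -0.6, 0, 0, 0, 8, 1]
    - [-1.7, -0.8, 0, 0, 0, 10, 1]
    - [-2, -1, 0, 0, 0, 12, 1]

```text
t: 16.18
tool_pos: [0.6768, -0.1558, 0.2]
orientation: [1.402, 0.779, -0.627]
force: [0.4, -0.3, -3.2]
opening: 0.0137
```

```bash
python3 d5.py 42,.03,.098 46,.03,.098 50,.03,.098 54,.03,.098; python3 -c "
from h import *
print(robot.read_state()['force'],robot.read_state()['q'])"
```

```text
42,.03,.098 [ 0.66817997 -0.15634399  0.20370762] [-0.82 -0.45 -0.04 -0.02  0.12  4.03]
46,.03,.098 [ 0.66072786 -0.15715354  0.20694833] [-1.54 -0.84 -0.04 -0.01  0.12  8.03]
50,.03,.098 [ 0.65306917 -0.15798554  0.20965824] [-2.230e+00 -1.290e+00 -4.000e-02 -1.000e-02  1.200e-01  1.203e+01]
54,.03,.098 [ 0.64524121 -0.15883593  0.21182417] [-2.880e+00 -1.770e+00 -4.000e-02 -1.000e-02  1.200e-01  1.603e+01]
[ 0.41396953 -0.27538648 -3.24923714] [-0.49071371 -0.12621584  1.92807027  0.48775065  0.82802725  0.73341344]
```

jog_arm:
  targets:
    - [-0.8, -0.4, 0, 0, 0, 4, 1]
    - [-1.5, -0.8, 0, 0, 0, 8, 1]
    - [-2.2, -1.3, 0, 0, 0, 12, 1]
    - [-2.9, -1.8, 0, 0, 0, 16, 1]
    - [-2.9, -1.8, 0, 0, 0, 16, 1]

```text
t: 16.8
tool_pos: [0.6441, -0.1594, 0.2108]
orientation: [1.479, 0.57, -0.411]
force: [0.2, -0.8, -3.1]
opening: 0.014
```

```bash
python3 - <<'E'
from st import *
print(robot.read_state()["force"])
crop(c,"a",290,110,120,110,6)
crop(s,"d",220,120,130,130,5)
E
```

```text
[-0.4007  0.704  -2.9638]
```

View pics/d.png

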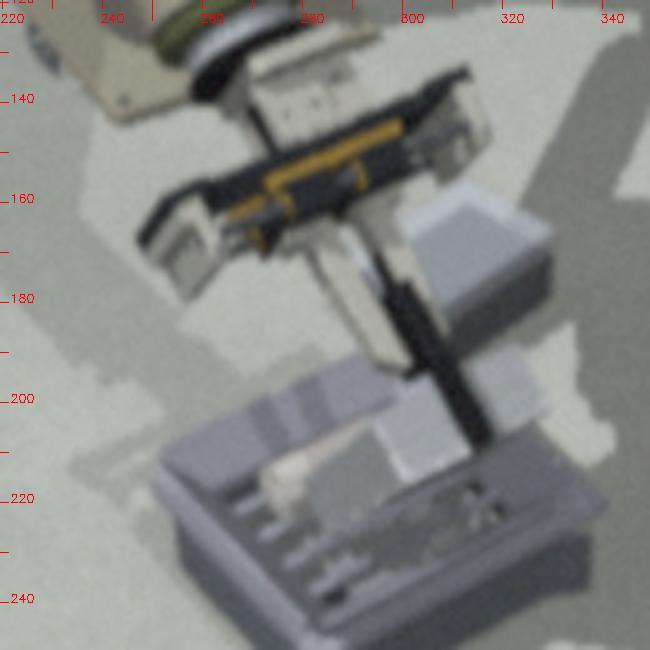

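View pics/a.png

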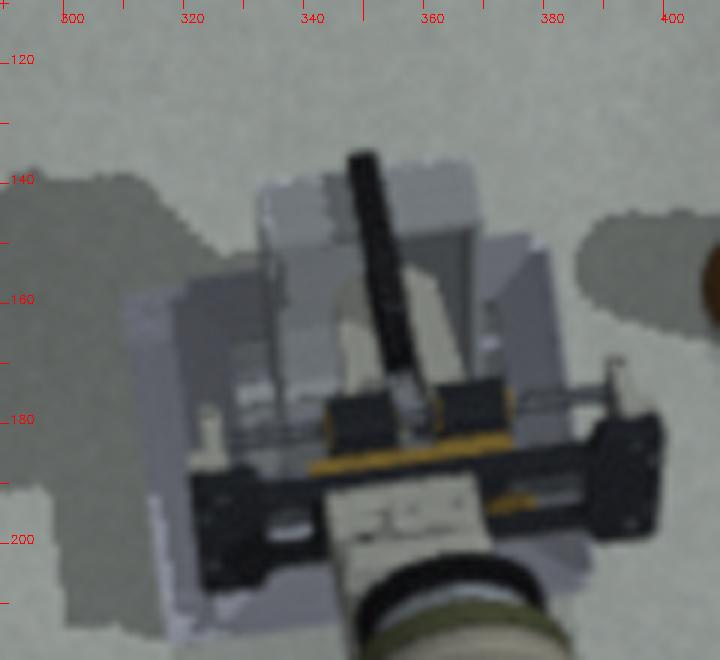

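```bash
python3 d5.py 54,.035,.12 54,.045,.17 30,.045,.19; python3 - <<'E'
from d5 import *
S=T(0.4012,-0.358,4.2,.13); M=toolpose(S); print(M[:3,3],delta(M))
E
```

```text
54,.035,.12 [ 0.65021196 -0.15829594  0.23382417] [-0.85  2.01 -0.08  0.03  0.16  0.07]
54,.045,.17 [ 0.66015347 -0.15721594  0.28382417] [-2.98  6.64 -0.07  0.03  0.16  0.07]
30,.045,.19 [ 0.70385208 -0.15246875  0.28297114] [  0.62   9.16  -0.08  -0.     0.16 -23.93]
[ 0.43411138 -0.35558314  0.185     ] [-17.01 -15.85  17.23   1.81  -0.78 -53.92]
```

jog_arm:
  targets:
    - [-0.9, 2, 0, 0, 0, 0, 1]
    - [-3, 6.6, 0, 0, 0, 0, 1]
    - [-1.5, 8, 0, 0, 0, -10, 1]
    - [0.6, 9.2, 0, 0, 0, -20, 1]
    - [0.6, 9.2, 0, 0, 0, -30, 1]

```text
t: 17.52
tool_pos: [0.7063, -0.1537, 0.2863]
orientation: [1.313, 0.957, -0.821]
force: [0.3, -0.0, -2.6]
opening: 0.0136
```

```bash
cat > d6.py <<'E'
from d5 import *
for z in map(float,sys.argv[1:]):
    S=T(0.4012,-0.358,4.2,z); M=toolpose(S); print(z,cur()[:3,3],M[:3,3],delta(M))
E
python3 d6.py .13; python3 - <<'E'
from st import *
crop(c,"a",280,110,130,110,6)
crop(s,"d",230,170,130,100,6)
E
```

```text
0.13 [ 0.70626098 -0.15365583  0.28632719] [ 0.43411138 -0.35558314  0.185     ] [ -2.37 -30.82  17.19   1.81   0.   -23.76]
```

View pics/d.png

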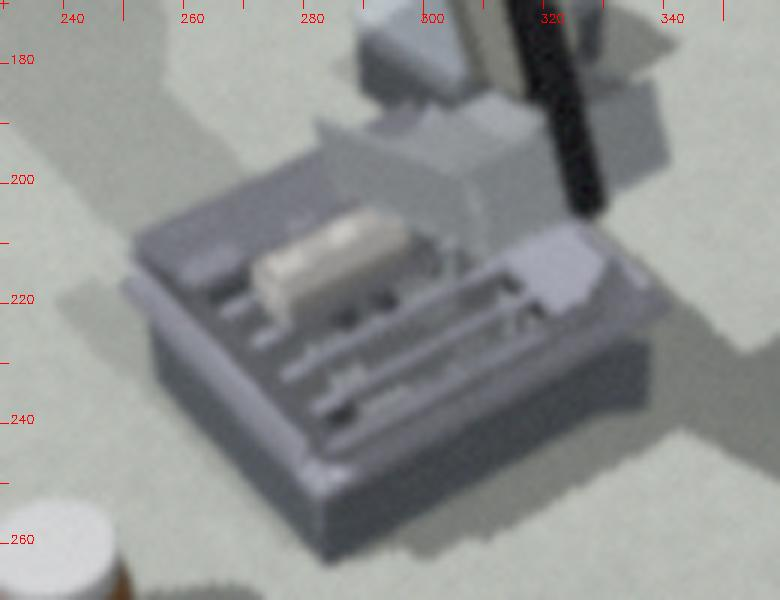

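View pics/a.png

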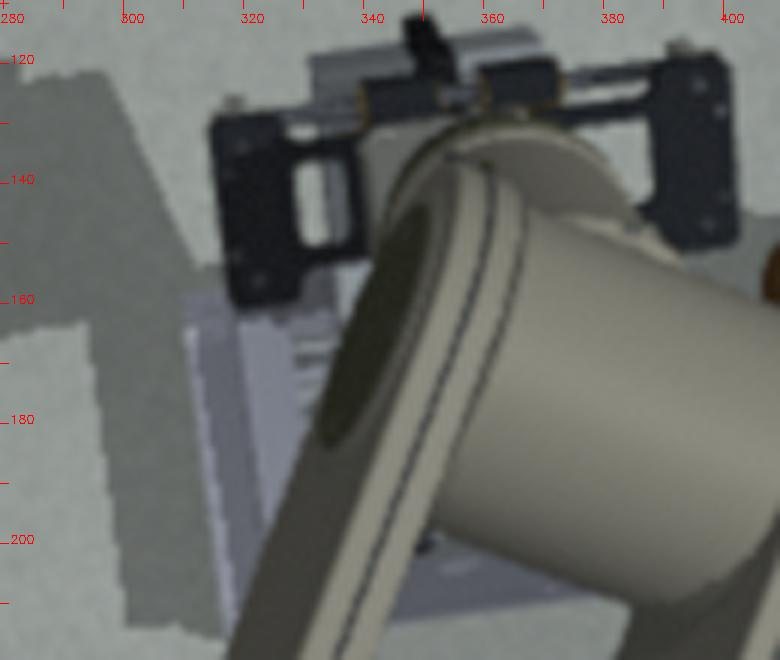

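jog_arm:
  targets:
    - [-1, -5, 3, 0.3, 0, -4, 1]
    - [-1.5, -10, 5.5, 0.6, 0, -10, 1]
    - [-2, -16, 9, 0.9, 0, -16, 1]
    - [-2.2, -21, 12, 1.2, 0, -22, 1]
    - [-2.4, -26, 15, 1.5, 0, -23.8, 1]

```text
t: 18.25
tool_pos: [0.4777, -0.3299, 0.2024]
orientation: [1.148, 1.244, -1.146]
force: [0.6, -0.5, -2.3]
opening: 0.0138
```

```bash
python3 d6.py .1
```

```text
0.1 [ 0.47769105 -0.32992966  0.20240245] [ 0.43411138 -0.35558314  0.155     ] [ 4.73 -4.57  2.19  0.58  0.06 -0.18]
```

jog_arm:
  targets:
    - [1.5, -2.5, 1.2, 0.3, 0, -0.2, 1]
    - [4.7, -4.6, 2.2, 0.6, 0, -0.2, 1]
    - [8, -4.6, 2.2, 0.6, 0, -0.2, 1]
    - [11.5, -4.6, 2.2, 0.6, 0, -0.2, 1]
    - [13, -4.6, 2.2, 0.6, 0, -0.2, 1]

```text
t: 18.88
tool_pos: [0.433, -0.3547, 0.07]
orientation: [1.156, 1.242, -1.155]
force: [-0.2, 0.9, -1.8]
opening: 0.014
```

```bash
python3 d6.py .005 0; python3 - <<'E'
from st import *
crop(s,"d",165,150,100,100,6)
E
```

```text
0.005 [ 0.43302325 -0.35472919  0.0699948 ] [ 0.43411138 -0.35558314  0.06      ] [ 1.    0.1   0.09 -0.05 -0.01 -0.02]
0.0 [ 0.43302325 -0.35472919  0.0699948 ] [ 0.43411138 -0.35558314  0.055     ] [ 1.5   0.1   0.09 -0.05 -0.01 -0.02]
```

View pics/d.png

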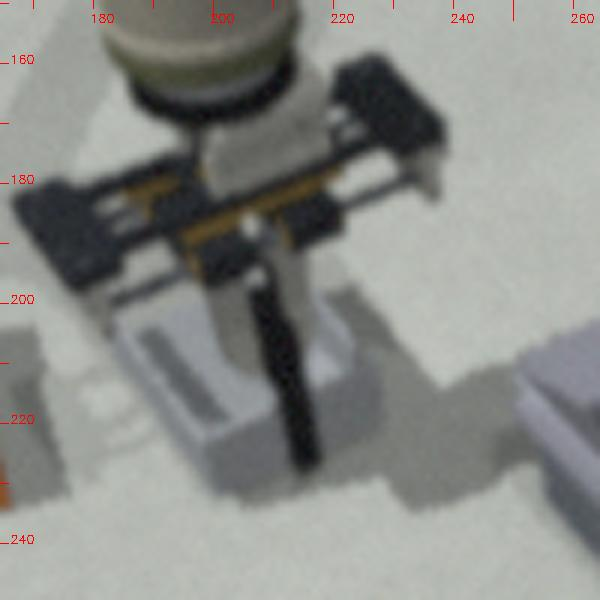

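Scoop is empty and level, 15 mm above the bench at its old spot. Lowering and releasing.

jog_arm:
  targets:
    - [0.8, 0.1, 0.1, 0, 0, 0, 1]
    - [1.3, 0.1, 0.1, 0, 0, 0, 1]
    - [1.5, 0.1, 0.1, 0, 0, 0, 1]
    - [1.55, 0.1, 0.1, 0, 0, 0, 1]

```text
t: 19.48
tool_pos: [0.4345, -0.3558, 0.0554]
orientation: [1.155, 1.243, -1.155]
force: [0.7, -0.6, -1.5]
opening: 0.0141
```

jog_arm:
  targets:
    - [0, 0, 0, 0, 0, 0, 0.5]
    - [0, 0, 0, 0, 0, 0, 0.5]
    - [0, 0, 0, 0, 0, 0, 0.3]
    - [-4, 0, 0, 0, 0, 0, 0.3]
    - [-10, 0, 0, 0, 0, 0, 0.3]

```text
t: 20.1
tool_pos: [0.4331, -0.3545, 0.1541]
orientation: [1.156, 1.249, -1.156]
force: [2.1, -0.6, -0.3]
opening: 0.0588
```

```bash
python3 - <<'E'
from st import *
crop(c,"a",310,140,90,80,8)
crop(s,"d",240,180,110,85,7)
crop(s,"e",165,150,100,100,6)
E
```

```text
(no output)
```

View pics/a.png

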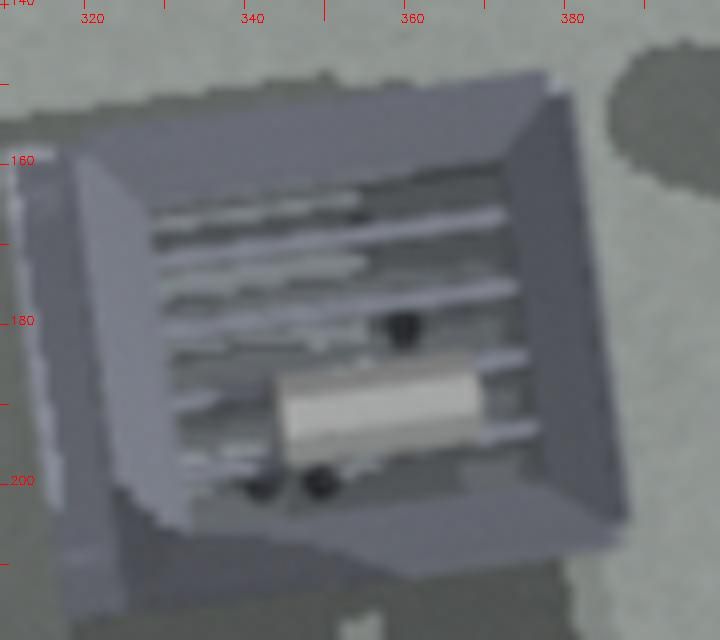

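View pics/d.png

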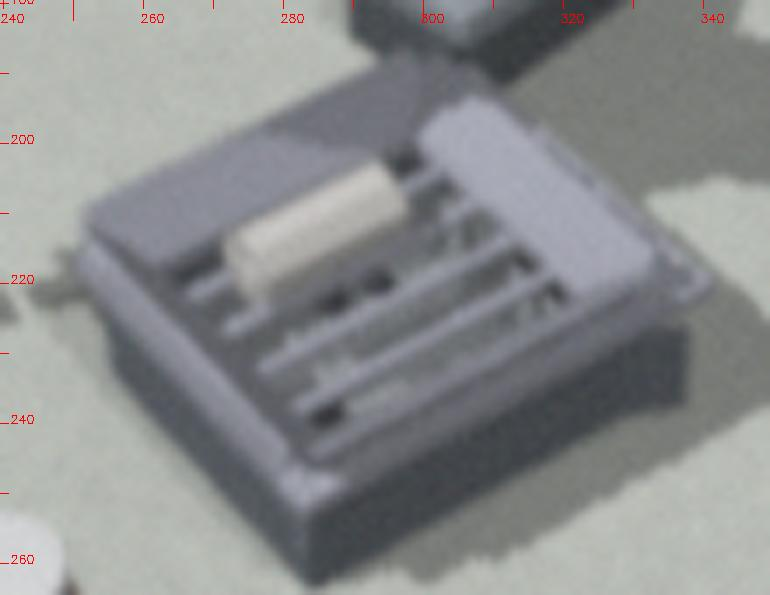

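View pics/e.png

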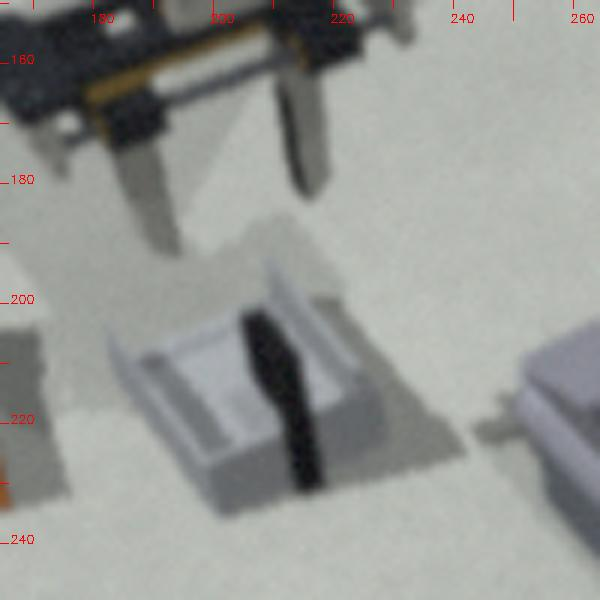

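```bash
python3 - <<'E'
from st import *
for uv in[(285,238.5),(286.5,222.5),(292.5,220),(300,203)]:
    p=ray(s,uv,.011); print(uv,p,proj(c,p))
for uv in[(359,180.5),(348,200),(341,200.5)]:
    p=ray(c,uv,.011); q=np.linalg.inv(T(*STAND))@np.r_[p,1]; print(uv,p,q[:3],proj(s,p))
a=ray(c,(344.3,192),.088);b=ray(c,(368.8,188.7),.088); print(a,b,(a+b)/2,np.linalg.norm(a-b),np.degrees(np.arctan2((b-a)[1],(b-a)[0])))
q=np.linalg.inv(T(*STAND))@np.r_[(a+b)/2,1]; print(q)
# scene: rod corners top ridge
a=ray(s,(272,213),.09);b=ray(s,(294,203),.09);print(a,b)
crop(c,"a",330,170,50,45,14)
crop(s,"d",262,195,50,50,14)
E
```

```text
(285, 238.5) [ 0.5983 -0.1978  0.011 ] [[361.3578 180.2774]]
(286.5, 222.5) [ 0.5432 -0.1633  0.011 ] [[350.3006 198.9537]]
(292.5, 220) [ 0.5431 -0.1427  0.011 ] [[343.4257 199.1457]]
(300, 203) [ 0.4894 -0.0866  0.011 ] [[325.0776 217.5556]]
(359, 180.5) [ 0.5978 -0.1907  0.011 ] [0.0266 0.0065 0.011 ] [[287.0662 237.4765]]
(348, 200) [ 0.5402 -0.1563  0.011 ] [-0.0138 -0.047   0.011 ] [[288.0723 221.0529]]
(341, 200.5) [ 0.5392 -0.1354  0.011 ] [-0.0348 -0.0458  0.011 ] [[294.0153 218.3369]]
[ 0.5606 -0.1415  0.088 ] [ 0.5683 -0.2109  0.088 ] [ 0.5645 -0.1762  0.088 ] 0.06978571653448021 -83.6500060611391
[ 0.0085 -0.0251  0.088   1.    ]
[ 0.5592 -0.2148  0.09  ] [ 0.5547 -0.1413  0.09  ]
```

View pics/a.png

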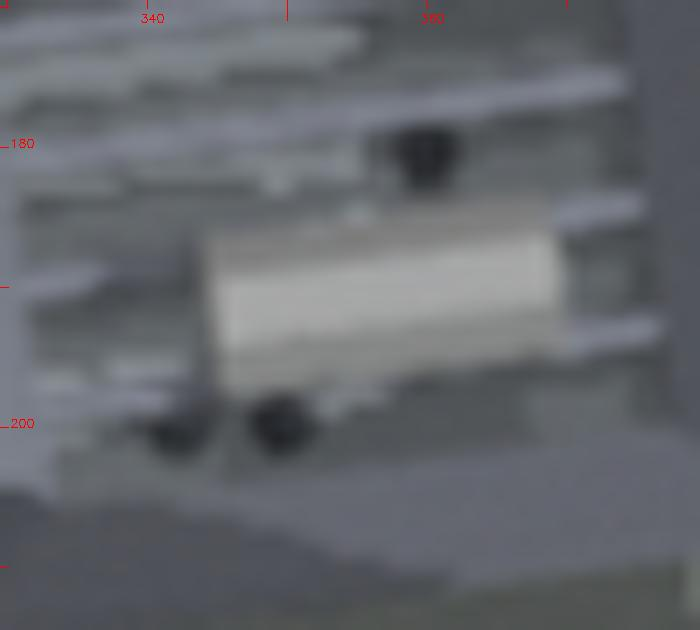

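View pics/d.png

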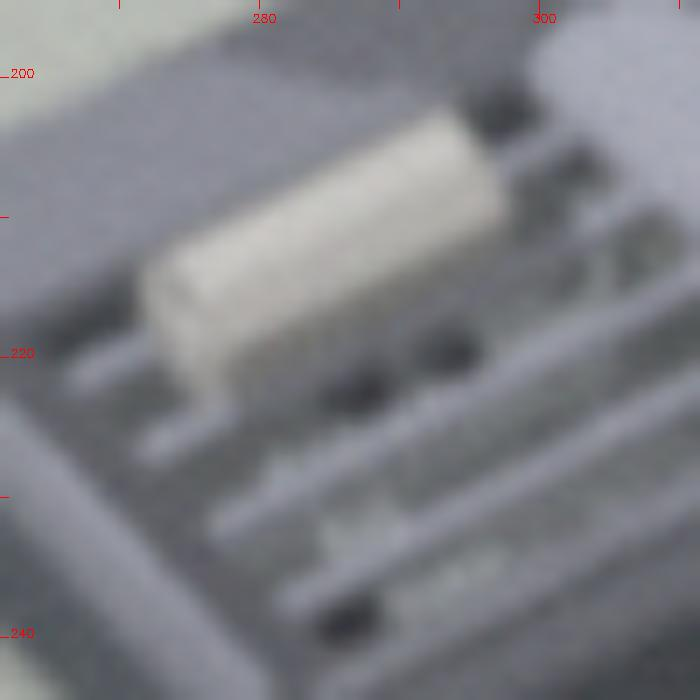

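Three balls are in the tray, matching in both views: top (359,180), (348,200) and (341,200). The fourth is presumably under the rod. The rod lies between two bars, at stand (8,−25). I'll grip it by its ends, since the fingers then stay clear of the bars and rim, opening to about 77 mm.

```bash
cat > d7.py <<'E'
from h import *
import sys
a=np.radians(-83.7)
for z in map(float,sys.argv[1:]):
    M=pose([.5645,-.1762,z],[0,0,-1],[np.cos(a),np.sin(a),0]); print(z,delta(M))
E
python3 d7.py .2 .12
```

```text
0.2 [ -4.28  14.19 -17.06  -2.12   0.17  -0.13]
0.12 [  3.72  14.17 -17.09  -2.12   0.17  -0.13]
```

jog_arm:
  targets:
    - [-4.3, 3, -3.5, -1, 0, 0, 0.17]
    - [-4.3, 7, -8.5, -2, 0, 0, 0.17]
    - [-4.3, 10.5, -13, -2.1, 0, 0, 0.17]
    - [-4.3, 14.2, -17.1, -2.1, 0.2, -0.1, 0.17]
    - [-1, 14.2, -17.1, -2.1, 0.2, -0.1, 0.17]

```text
t: 20.92
tool_pos: [0.5676, -0.1727, 0.1678]
orientation: [1.127, 1.258, -1.122]
force: [0.6, -0.4, -0.9]
opening: 0.077
```

```bash
python3 d7.py .12 .069; python3 -c "
from h import *
print(robot.read_state()['opening'])"
```

```text
0.12 [ 4.78 -0.37  0.31  0.25 -0.   -0.22]
0.069 [ 9.88 -0.39  0.31  0.25 -0.   -0.22]
0.0770030874431255
```

jog_arm:
  targets:
    - [2, -0.4, 0.3, 0.2, 0, -0.2, 0.17]
    - [4.2, -0.4, 0.3, 0.2, 0, -0.2, 0.17]
    - [6.3, -0.4, 0.3, 0.2, 0, -0.2, 0.17]

```text
t: 21.3
tool_pos: [0.5627, -0.1766, 0.1025]
orientation: [1.128, 1.261, -1.129]
force: [0.2, 0.2, -0.1]
opening: 0.0774
```

```bash
python3 d7.py .069; python3 - <<'E'
from st import *
C=cur(); print(C[:3,3])
tips=[C[:3,3]+C[:3,2]*k for k in(-.0385,.0385)]
crop(c,"a",310,140,90,80,7)
crop(s,"d",250,150,70,80,8,proj(s,tips))
E
```

```text
0.069 [ 3.35  0.19 -0.01 -0.02 -0.06  0.12]
[ 0.561  -0.1758  0.1004]
```

View pics/d.png

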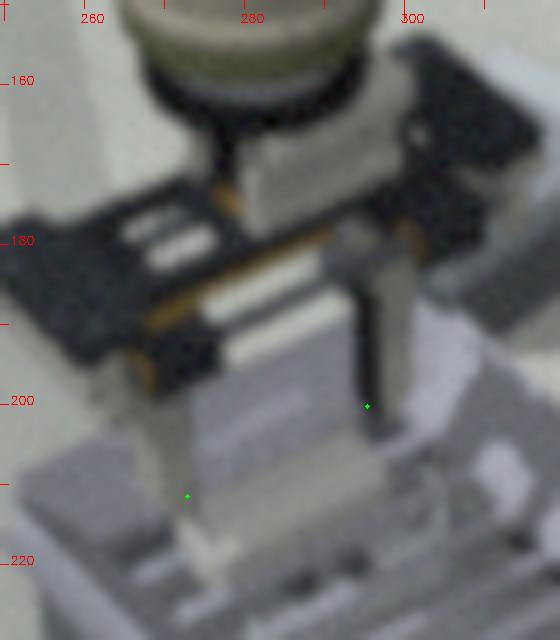

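View pics/a.png

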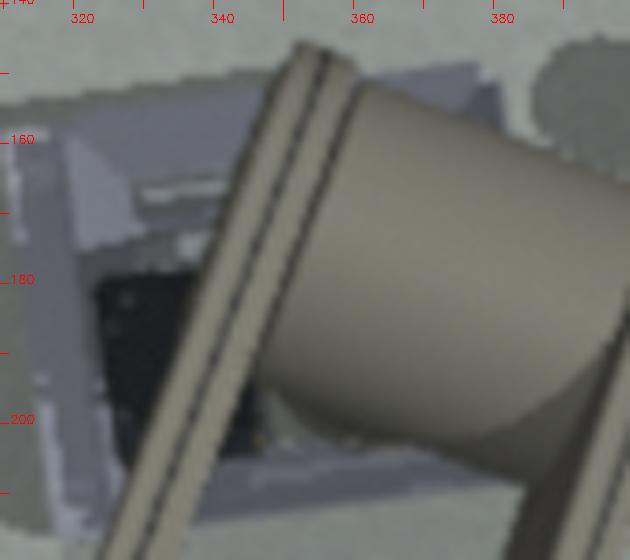

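```bash
python3 - <<'E'
from h import *
s=optics.read_camera("scene")
C=cur()
a=np.radians(-83.7); u=np.array([np.cos(a),np.sin(a),0]); v=np.array([-u[1],u[0],0])
c0=np.array([.5645,-.1762,.0775])
for k in(-.035,.035):
    print("rod end",k,proj(s,[c0+u*k+v*y+[0,0,z] for y,z in((-.0066,.016),(.0066,.016),(.016,.0066),(.016,-.0066))]).round(1).tolist())
for k in(-.0385,.0385):
    print("tip",k,proj(s,[C[:3,3]+C[:3,2]*k+C[:3,1]*y for y in(-.0075,.0075)]).round(1).tolist())
crop(s,"d",262,190,45,40,16)
E
```

```text
rod end -0.035 [[293.6, 202.1], [296.3, 204.6], [298.2, 208.8], [298.4, 212.1]]
rod end 0.035 [[273.3, 212.3], [275.9, 214.9], [277.9, 219.2], [278.2, 222.5]]
tip -0.0385 [[293.9, 198.6], [297.0, 201.5]]
tip 0.0385 [[271.5, 209.8], [274.5, 212.8]]
```

View pics/d.png

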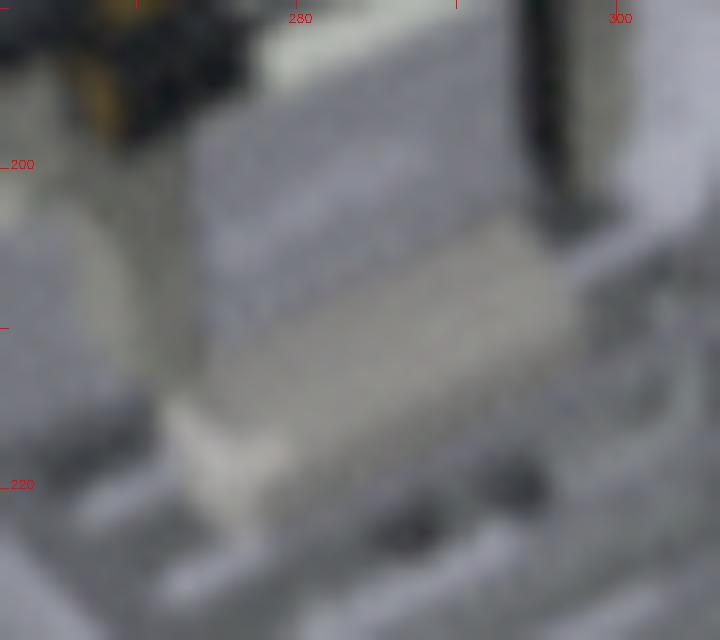

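jog_arm:
  targets:
    - [0.5, 0.2, -0.1, 0, 0, 0.1, 0.1]
    - [1.1, 0.2, -0.1, 0, 0, 0.1, 0.1]
    - [1.7, 0.2, -0.1, 0, 0, 0.1, 0.1]
    - [2.1, 0.2, -0.1, 0, 0, 0.1, 0.1]

```text
t: 21.95
tool_pos: [0.5638, -0.1749, 0.081]
orientation: [1.128, 1.263, -1.129]
force: [-0.3, 0.4, -0.1]
opening: 0.0838
```

```bash
python3 d7.py .069; python3 -c "
from h import *
S=robot.read_state(); print(S['force'],S['opening'],S['tool_pos'])
s=optics.read_camera('scene'); crop(s,'d',255,180,55,50,13)"
```

```text
0.069 [ 1.2   0.06  0.14 -0.01 -0.13  0.14]
[-0.31682928  0.35091191 -0.1437315 ] 0.08375448801684167 [ 0.56375654 -0.17486096  0.0809943 ]
```

View pics/d.png

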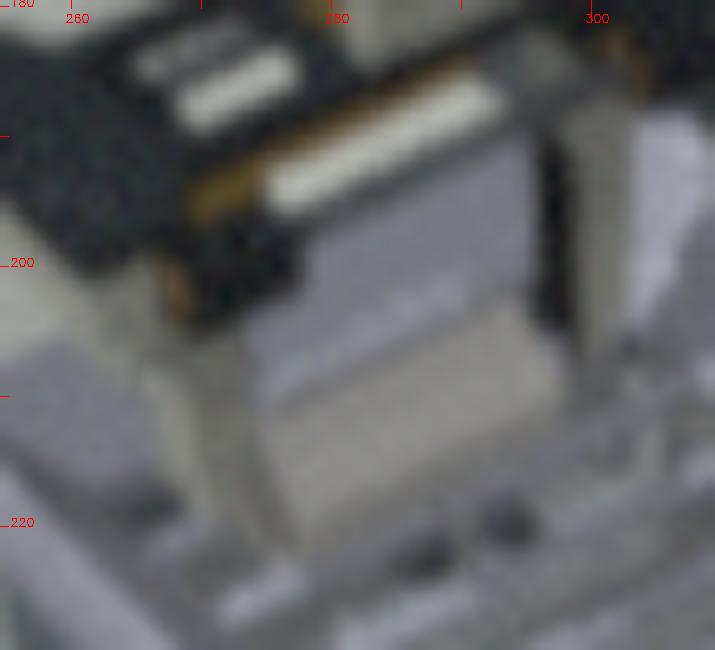

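The fingers are past the rod's top and outside both ends, with no force. Going down 10 mm more and closing.

jog_arm:
  targets:
    - [0.5, 0, 0, 0, 0, 0.1, 0.1]
    - [1, 0, 0, 0, 0, 0.1, 0.1]
    - [1, 0, 0, 0, 0, 0.1, 0.4]
    - [1, 0, 0, 0, 0, 0.1, 0.4]
    - [1, 0, 0, 0, 0, 0.1, 0.4]
  squeeze: 30

```text
t: 22.62
tool_pos: [0.5634, -0.1747, 0.0704]
orientation: [1.129, 1.262, -1.128]
force: [-0.5, -0.4, -1.9]
opening: 0.0698
```

```bash
python3 -c "
from h import *
S=robot.read_state(); print(S['force'],S['opening'],S['tool_pos'])
c=cam('top');crop(c,'a',140,215,70,65,8)"
```

```text
[-0.4947433  -0.38973868 -1.85245338] 0.06978899747867919 [ 0.563392   -0.17470009  0.07044216]
```

jog_arm:
  targets:
    - [-0.5, 0, 0, 0, 0, 0, 0.4]
    - [-2.5, 0, 0, 0, 0, 0, 0.4]
    - [-6, 0, 0, 0, 0, 0, 0.4]
    - [-10, 0, 0, 0, 0, 0, 0.4]
    - [-13, 0, 0, 0, 0, 0, 0.4]

```text
t: 23.3
tool_pos: [0.5644, -0.1753, 0.2045]
orientation: [1.13, 1.259, -1.126]
force: [-0.1, 0.7, -1.6]
opening: 0.0698
```

```bash
python3 - <<'E'
from st import *
print(robot.read_state()["force"],robot.read_state()["opening"])
d,rr=fit([(c,(65,55,28),(152.5,229.5)),(c,(65,-55,28),(189.5,225)),(c,(-65,-55,28),(194.5,268.5)),(c,(-65,55,28),(157,273))],[.4,.35,0]); print(d,rr)
crop(c,"a",140,215,70,65,8,proj(c,ap(T(*d),np.array([(65,55,28),(65,-55,28),(-65,-55,28),(-65,55,28)])/1000)))
crop(s,"d",240,120,110,140,5)
crop(s,"e",365,115,70,60,9,proj(s,ap(T(*d),np.array([(65,55,28),(65,-55,28),(-65,-55,28),(-65,55,28)])/1000)))
E
```

```text
[ 1.3806 -0.6318 -1.2845] 0.06991017261878925
[0.4074 0.3622 5.6157] [[-0.0268 -0.2492]
 [-0.0087 -0.253 ]
 [-0.1519  0.2397]
 [ 0.1886  0.2591]]
```

View pics/a.png

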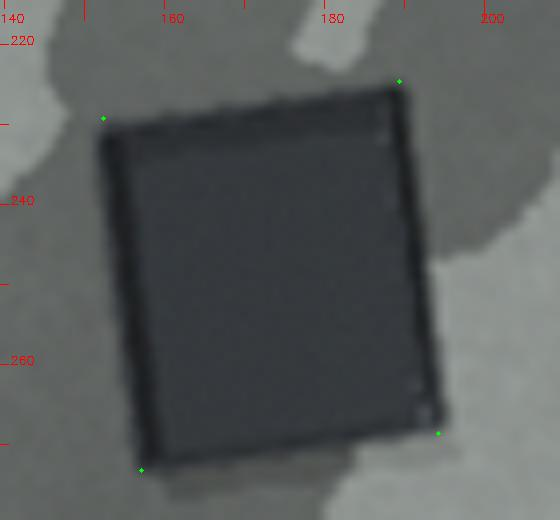

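View pics/d.png

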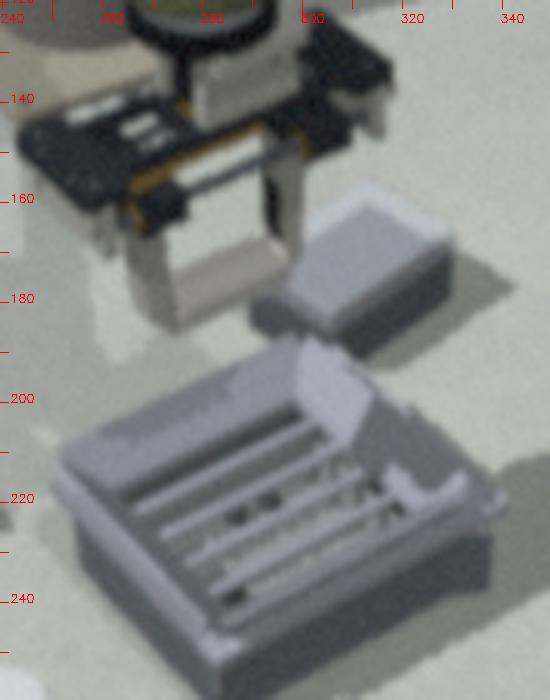

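View pics/e.png

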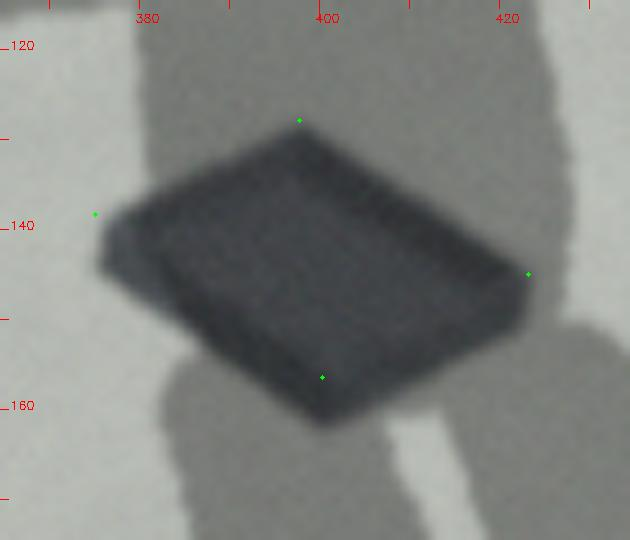

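```bash
cat > d8.py <<'E'
from h import *
import sys
a=np.radians(5.6)
for z in map(float,sys.argv[1:]):
    M=pose([.407,.362,z],[0,0,-1],[np.cos(a),np.sin(a),0]); print(z,delta(M))
print(robot.read_state()["opening"],robot.read_state()["force"])
E
python3 d8.py .18
```

```text
0.18 [  2.52  -9.97 -55.24 -89.31   0.4   -0.24]
0.06991017261878925 [ 1.38057247 -0.63182362 -1.28447347]
```

jog_arm:
  targets:
    - [0, -0.5, -4, -8, 0, 0, 0.4]
    - [0, -1.5, -9, -18, 0, 0, 0.4]
    - [0, -2.5, -15, -28, 0, 0, 0.4]
    - [0, -3.6, -20, -38, 0, 0, 0.4]
    - [0, -4.6, -25.5, -48, 0, 0, 0.4]

```text
t: 24.02
tool_pos: [0.4915, 0.0737, 0.2053]
orientation: [0.484, 1.509, -0.483]
force: [0.0, 0.5, -2.3]
opening: 0.0699
```

```bash
python3 d8.py .18
```

```text
0.18 [ 2.450e+00  1.859e+01 -2.361e+01 -4.101e+01  3.900e-01 -4.000e-02]
0.069897994474558 [ 0.01294384  0.49709982 -2.25554055]
```

jog_arm:
  targets:
    - [0.5, 3.7, -4.7, -8, 0, 0, 0.4]
    - [1, 7.5, -9.5, -17, 0, 0, 0.4]
    - [1.5, 11.3, -14.3, -26, 0, 0, 0.4]
    - [2, 15, -19, -35, 0.4, 0, 0.4]
    - [2.5, 18.6, -23.6, -41, 0.4, 0, 0.4]

```text
t: 24.65
tool_pos: [0.4059, 0.3636, 0.1787]
orientation: [-0.08, 1.57, 0.08]
force: [0.2, -0.6, -1.7]
opening: 0.0698
```

```bash
python3 d8.py .06 .0155
```

```text
0.06 [11.86 -0.17  0.09  0.24 -0.02 -0.02]
0.0155 [16.31 -0.17  0.09  0.24 -0.02 -0.02]
0.06978627071987463 [ 0.24015364 -0.64006157 -1.71633323]
```

jog_arm:
  targets:
    - [3, -0.2, 0.1, 0.2, 0, 0, 0.4]
    - [7, -0.2, 0.1, 0.2, 0, 0, 0.4]
    - [10, -0.2, 0.1, 0.2, 0, 0, 0.4]
    - [11.9, -0.2, 0.1, 0.2, 0, 0, 0.4]
    - [11.9, -0.2, 0.1, 0.2, 0, 0, 0.4]

```text
t: 25.28
tool_pos: [0.4058, 0.3608, 0.0578]
orientation: [-0.079, 1.573, 0.076]
force: [0.3, 0.6, -1.4]
opening: 0.0699
```

```bash
python3 d8.py .0155; python3 - <<'E'
from st import *
crop(c,"a",140,190,90,90,6)
crop(s,"d",360,90,80,90,7)
E
```

```text
0.0155 [ 4.23  0.12  0.14  0.04 -0.2   0.08]
0.06985970664796552 [ 0.26159638  0.58683076 -1.39766664]
```

View pics/a.png

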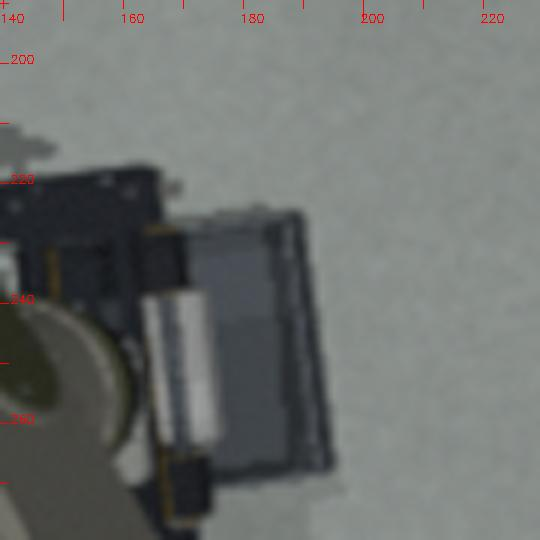

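View pics/d.png

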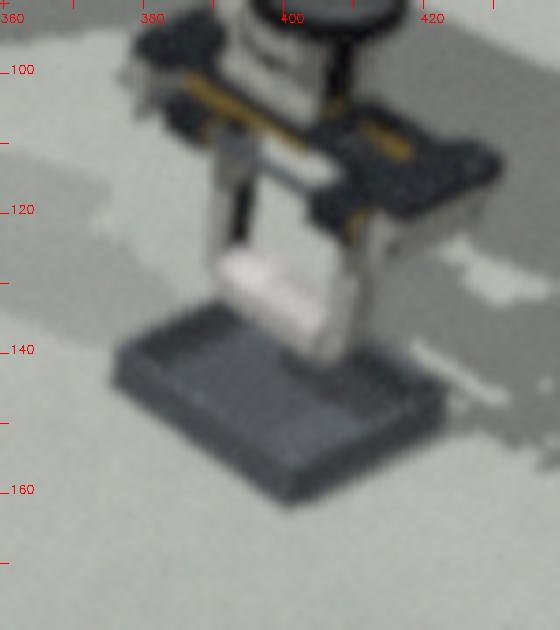

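The rod is centred over the dish. Lowering.

jog_arm:
  targets:
    - [1.2, 0.1, 0.1, 0, -0.2, 0, 0.4]
    - [2.4, 0.1, 0.1, 0, -0.2, 0, 0.4]
    - [3.4, 0.1, 0.1, 0, -0.2, 0, 0.4]
    - [4, 0.1, 0.1, 0, -0.2, 0, 0.4]
    - [4.2, 0.1, 0.1, 0, -0.2, 0, 0.4]

```text
t: 26.0
tool_pos: [0.4082, 0.3629, 0.0179]
orientation: [-0.077, 1.566, 0.078]
force: [0.2, 0.7, -2.0]
opening: 0.0701
```

```bash
python3 d8.py .0135
```

```text
0.0135 [ 0.44 -0.08 -0.13  0.03  0.19 -0.03]
0.07009121040799333 [ 0.15543165  0.72627757 -1.9957262 ]
```

jog_arm:
  targets:
    - [0.2, 0, 0, 0, 0.2, 0, 0.4]
    - [0.3, 0, 0, 0, 0.2, 0, 0.4]
    - [0.4, 0, 0, 0, 0.2, 0, 0.4]

```text
t: 26.38
tool_pos: [0.4084, 0.3631, 0.014]
orientation: [-0.077, 1.569, 0.078]
force: [0.4, 0.4, -1.8]
opening: 0.0699
```

```bash
python3 d8.py .0135
```

```text
0.0135 [ 0.05 -0.09 -0.15  0.03  0.01 -0.04]
0.06993343999459259 [ 0.43766255  0.36412487 -1.80829618]
```

jog_arm:
  targets:
    - [0.15, 0, -0.1, 0, 0, 0, 0.4]
    - [0.15, 0, -0.1, 0, 0, 0, 0.15]
    - [0.15, 0, -0.1, 0, 0, 0, 0.15]
    - [-2, 0, -0.1, 0, 0, 0, 0.15]
    - [-6, 0, -0.1, 0, 0, 0, 0.15]

```text
t: 27.0
tool_pos: [0.4059, 0.3619, 0.0728]
orientation: [-0.078, 1.573, 0.076]
force: [0.1, -0.3, -0.1]
opening: 0.0789
```

jog_arm:
  targets:
    - [-4, 0, 0, 0, 0, 0, 0.15]
    - [-8, 0, 0, 0, 0, 0, 0.15]
    - [-10, 5, 5, 0, 0, 0, 0.15]
    - [-12, 8, 9, 0, 0, 0, 0.15]

```text
t: 27.5
tool_pos: [0.487, 0.4503, 0.1931]
orientation: [-0.078, 1.572, 0.077]
force: [0.8, 0.4, 0.2]
opening: 0.0793
```

```bash
python3 - <<'E'
from st import *
print(cur()[:3,3],robot.read_state()["force"])
for n,k in(("scene",s),("top",c)): cv2.imwrite(f"pics/{n}9.png",k["frame"][:,:,::-1])
crop(c,"a",310,140,90,80,8)
E
```

```text
[0.4904 0.4526 0.1924] [-0.1234 -0.9601 -0.5864]
```

View pics/scene9.png

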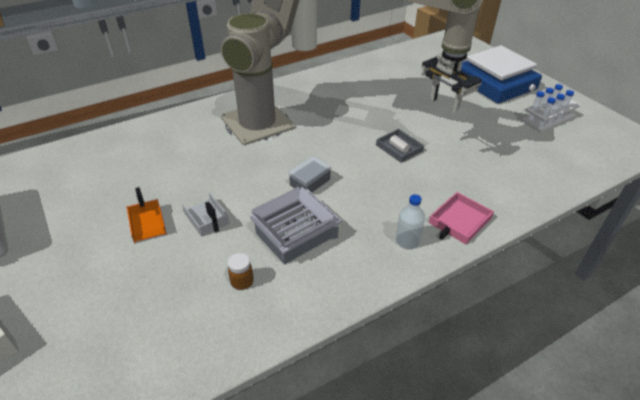

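View pics/top9.png

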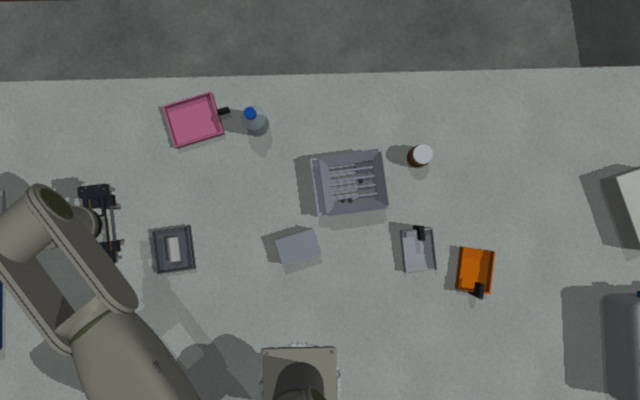

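View pics/a.png

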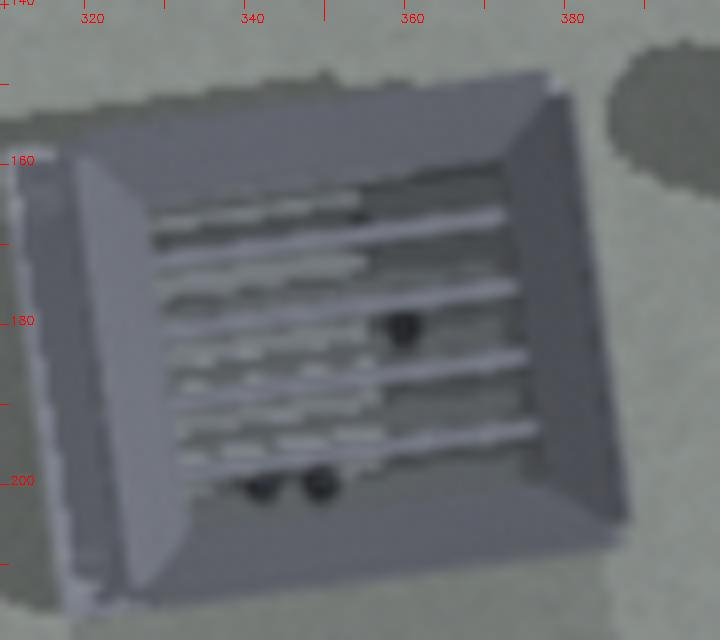

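Only three balls are visible in the tray. I'll look for the fourth.

```bash
python3 - <<'E'
from st import *
def enh(k,x0,y0,w,h,sc,name):
    k=dict(k); im=k["frame"].astype(float); k["frame"]=np.clip((im/255)**.6*255*1.1,0,255).astype(np.uint8); crop(k,name,x0,y0,w,h,sc)
fr=[cam("top")["frame"].astype(float) for _ in range(1)]
enh(c,322,155,62,52,12,"a"); enh(s,250,190,80,65,9,"d"); enh(c,390,215,55,65,9,"e")
p=ray(c,(354,166.5),.011); print(p,np.linalg.inv(T(*STAND))@np.r_[p,1],proj(s,p))
E
```

```text
[ 0.6402 -0.1769  0.011 ] [0.0174 0.0501 0.011  1.    ] [[298.3445 245.0319]]
```

View pics/a.png

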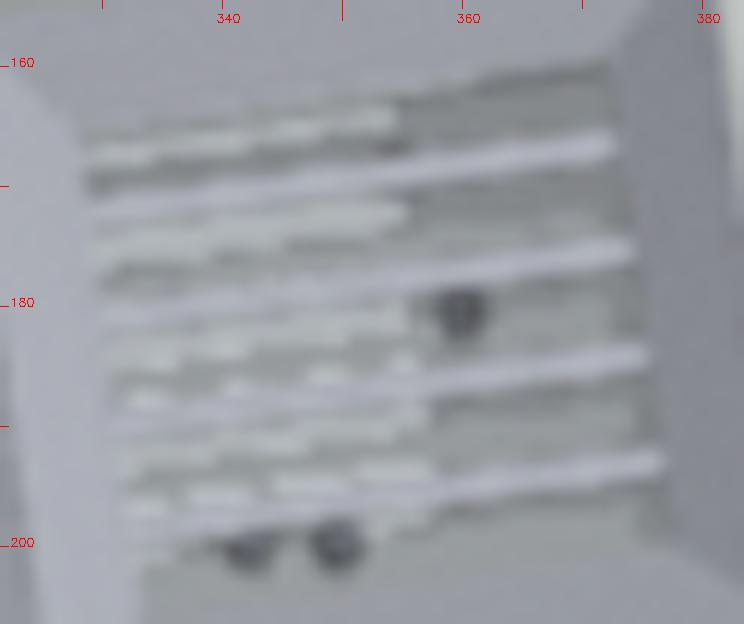

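View pics/d.png

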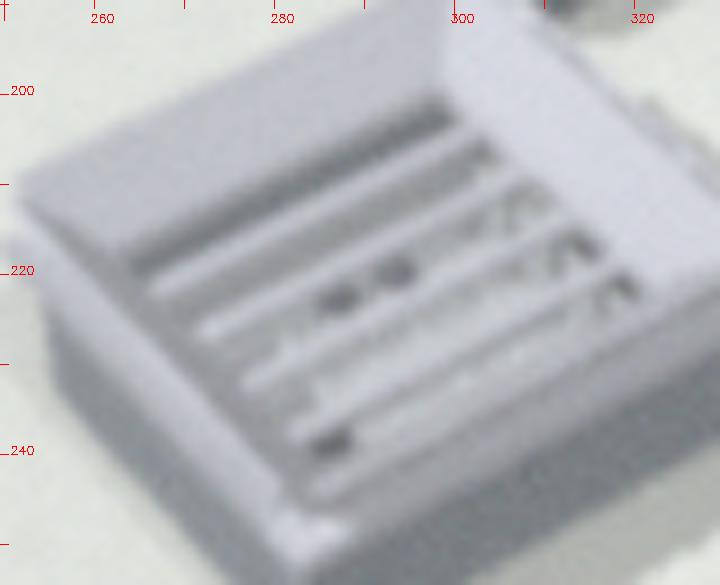

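View pics/e.png

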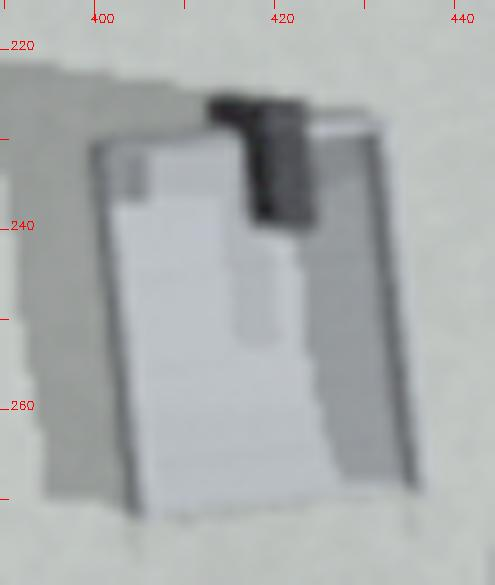

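```bash
python3 - <<'E'
import cv2,numpy as np
for n in("top","scene"):
    a=cv2.imread(f"pics/{n}0.png").astype(float).max(2); b=cv2.imread(f"pics/{n}9.png").astype(float).max(2)
    # dark small blobs via blackhat
    k=cv2.getStructuringElement(cv2.MORPH_ELLIPSE,(9,9))
    bb=cv2.morphologyEx(cv2.GaussianBlur(b,(0,0),.7),cv2.MORPH_BLACKHAT,k); aa=cv2.morphologyEx(cv2.GaussianBlur(a,(0,0),.7),cv2.MORPH_BLACKHAT,k)
    m=((bb>18)&(cv2.dilate(aa,np.ones((5,5)))<12)).astype(np.uint8)
    N,l,st,ce=cv2.connectedComponentsWithStats(m)
    print(n,[(ce[i].round(0).tolist(),int(st[i,4])) for i in range(1,N) if st[i,4]>2])
E
```

```text
top [([82.0, 182.0], 3), ([79.0, 188.0], 6), ([69.0, 251.0], 317), ([113.0, 189.0], 8), ([71.0, 199.0], 7), ([86.0, 203.0], 28), ([114.0, 204.0], 5), ([49.0, 213.0], 33), ([118.0, 207.0], 20), ([103.0, 231.0], 419), ([113.0, 225.0], 119), ([165.0, 238.0], 5), ([52.0, 243.0], 31), ([120.0, 243.0], 47), ([165.0, 242.0], 4), ([42.0, 248.0], 4), ([166.0, 250.0], 4), ([38.0, 252.0], 4), ([2.0, 257.0], 21), ([167.0, 257.0], 8), ([120.0, 257.0], 8), ([280.0, 261.0], 8), ([37.0, 320.0], 213), ([87.0, 327.0], 256), ([74.0, 312.0], 4), ([57.0, 323.0], 5), ([57.0, 334.0], 43), ([284.0, 348.0], 17), ([263.0, 349.0], 5)]
scene [([292.0, 16.0], 185), ([416.0, 1.0], 12), ([120.0, 22.0], 63), ([103.0, 26.0], 66), ([277.0, 42.0], 6), ([456.0, 59.0], 265), ([436.0, 65.0], 200), ([257.0, 61.0], 3), ([270.0, 68.0], 17), ([430.0, 73.0], 79), ([455.0, 88.0], 192), ([479.0, 81.0], 15), ([436.0, 91.0], 80), ([465.0, 92.0], 9), ([356.0, 105.0], 5), ([297.0, 107.0], 17), ([132.0, 115.0], 42), ([510.0, 115.0], 16), ([504.0, 115.0], 6), ([108.0, 120.0], 12), ([76.0, 130.0], 46), ([465.0, 137.0], 37), ([487.0, 149.0], 63), ([517.0, 148.0], 22), ([295.0, 233.0], 5)]
```

```bash
python3 - <<'E'
from h import *
c=cam("top"); F=np.mean([cam("top")["frame"].astype(float) for _ in range(15)],0)
k=dict(c); k["frame"]=np.clip((F-60)*1.9,0,255).astype(np.uint8)
crop(k,"a",325,157,56,48,14); 
k["frame"]=F.astype(np.uint8); crop(k,"e",255,215,80,60,9)
s=cam("scene"); F=np.mean([cam("scene")["frame"].astype(float) for _ in range(15)],0)
k=dict(s); k["frame"]=np.clip((F-60)*1.7,0,255).astype(np.uint8); crop(k,"d",262,195,66,55,12)
E
```

```text
(no output)
```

View pics/a.png

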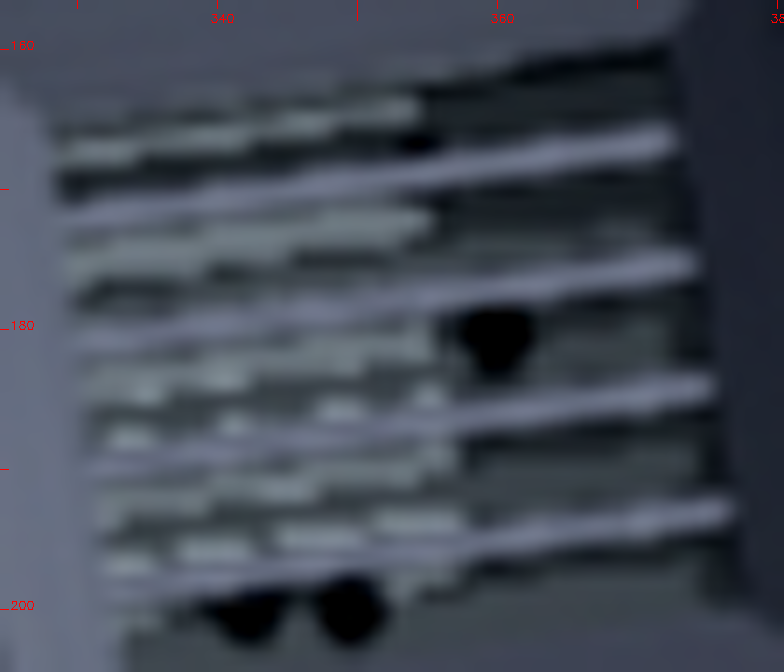

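View pics/e.png

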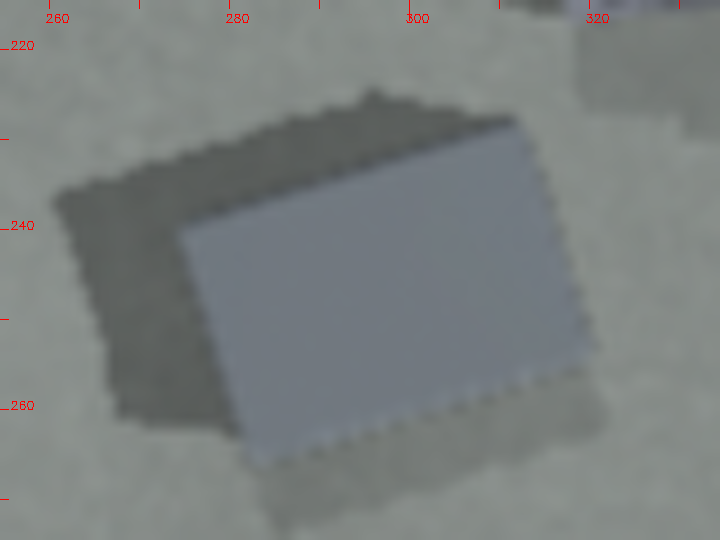

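View pics/d.png

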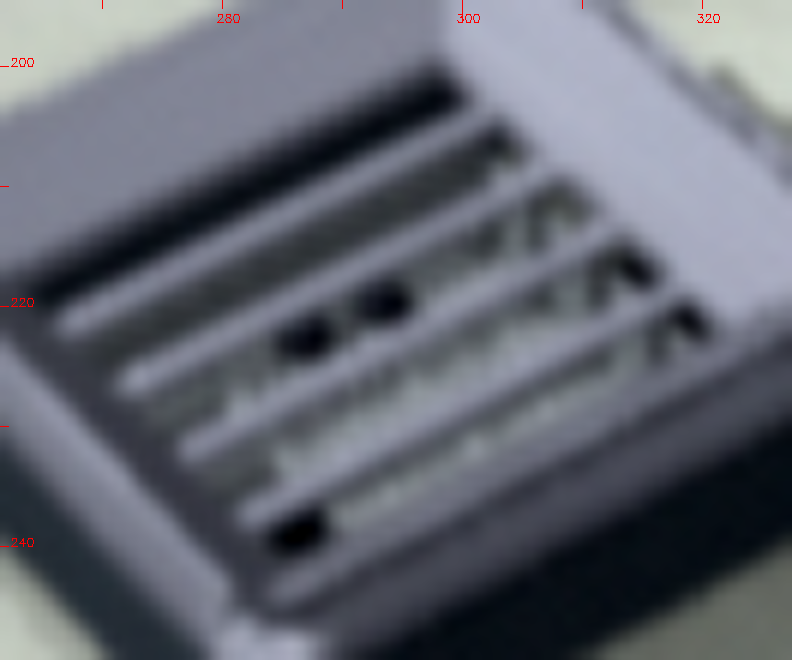

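The dark sliver at top (354,166.5) is as black as the other balls and sits under a bar edge, so it fits the fourth ball on the tray floor. The bench and the scoop are clear of balls. The rod lies in the dish, and the bottle, jar and tip box are at their original pixels. Handing in.

```bash
python3 - <<'E'
from plant import ticket,robot
print(robot.read_state()["t"]); print(ticket.close_job())
E
```

```text
29.35
the job is handed in; nothing more can be done
None
```

I did the job in the order asked and handed it in at about 29 s. No step failed, but two of my last checks rest on indirect evidence.

- **Tray:** I slid it by its handle into the bay until it met the back stop with about 32 N, within 1.4 mm of the predicted home position. The handle is hidden under the deck edge, so I did not see it fully home directly.
- **Pour:** I tipped the scoop to 54° over the grate and the rod stayed on top of the bars. I then stood the scoop, empty and upright, back at its old spot.
- **Balls:** Three are plainly on the tray floor, and both cameras agree on them. I saw the fourth only as a dark sliver beside a bar in the top view, at about (354,166); the front rim hides it from the other camera. No ball shows in the scoop or on the bench.
- **Rod:** I gripped it by its ends and laid it in the middle of the dish, where the last pictures show it.
- **Bystanders:** The bottle, jar and tip box look unmoved between the first and last top pictures, and the gripper was clear of everything at the end.

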